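Set, lock and load the bottle track

ROBOT

A 6-joint arm with a two-finger parallel gripper is mounted at the origin on a cart in front of the work surface, level with it; the furniture and walls round the work are solid. World frame = base frame: x ahead of the robot, y to its left, z up, the work surface at z = 0. Lengths are in mm, angles in rad, forces in N, time in s.
With the tool pointing down it reaches from about 400 to 925 mm from the base axis. Payload 12.5 kg.
Tool frame: the origin (TCP) lies at the very end of the fingers, on their centre line; the grasp point (between the pads) lies 19 mm behind it; z points along the fingers, x is the direction in which the jaws open and shut, and the axes are right-handed (so a half turn about z gives the same grasp; the last joint's range is limited). The gripper opens to 95 mm and grips with 3 to 60 N. Pads are 20 mm wide; open, the fingers measure 119 mm over their backs; the gripper's body (75 mm by 180 mm) begins 59 mm behind the grasp point.
Start: joints at [-1.289, 0.491, 1.559, -0, 1.092, -0.106], TCP at [236.369, -578.599, 214.661] pointing down, gripper open.
Joint ranges: [-3.1, 3.1], [-0.84, 2.19], [0.05, 2.79], [-1.13, 4.28], [0.06, 2.93], [-2.69, 2.69]. Speed limits (rad/s): [2.22, 2.22, 2.79, 3.14, 3.14, 3.14].

INTERFACE

Orientations are given as [roll, pitch, yaw] about the fixed x, y, z axes, in that order (R = Rz(yaw) Ry(pitch) Rx(roll)).
In Python, from cell import state, viewer, ticket, look_for, regions_of gives the robot as it stands.
- The arm moves only by the shell command python3 -m inch 'ROWS'. ROWS is JSON, a list of rows, each a list of 7 numbers: the turn, a rotation vector about the world's x, y, z in degrees, then the shift along the world's x, y, z in mm, then the opening, from -1 (shut) to 1 (fully open). In form: [[rx, ry, rz, tx, ty, tz, hand], ...]. A call has 1 to 10 rows; each row shifts and turns the commanded pose from where the row before left it; what a row does not reach is not made up. A row lasts 1/10 s, in which the tool goes at most 50 mm and 8.59 degrees, less where a joint would pass 70% of its speed; a pose out of reach is approached as far as the arm can. A call with a gripper value outside its range is refused whole. The fingers move at their own pace and stop on an object; the grip force is fixed at half the most. Time passes only in rows, so rows that do not move let the fingers close. It gives the time, the measured TCP pose, the force and the opening at its end, in the units of the state.
- state(): the state, without advancing time (a new reading comes with each control period).
- viewer.read_camera(name): name is "scene" or "side" or "wrist"; returns a dict with "color" (420x560x3 uint8, red, green, blue), "depth" (420x560 float32, mm along the optical axis (not along the pixel's ray), 0 where there is no reading), "fx", "fy", "cx", "cy" (pixels), "position" and "orientation" of the camera in the world. Camera axes: x right, y down, z forward; pixel columns grow to the right and rows downward; lengths in mm; the calibration is good to about 2 mm. A picture is of the moment at which its call begins.
- ticket.job_done(): hands the job in, once; it reports no verdict.
Trained networks look in the newest picture that a camera, given by its name, has taken for a name from the list of things; names that differ only in an ending like _2 or _b are one class to them, and where a whole thing is asked for, a point or a joint stands for the part that bears it (a point fixed in the world has none). Each returns a list of dicts, best first, with "score" (0 to 1); they miss things now and then, are a little off and sometimes report something else, mostly with a low value. They report only what shows in the picture. A call takes as long as a camera call.
- look_for(name, camera): "box" ([left, top, right, bottom] as shares, 0 to 1, of the picture: columns of its width, rows of its height, round what is visible of it).
- regions_of(name, camera): "pixels" (420x560 bool, what is visible of it) and "box" ([left, top, right, bottom] as shares, 0 to 1, of the picture: columns of its width, rows of its height, round what is visible of it).
The state is a dict: "t": time; "joints": joint angles; "qvel": joint speeds; "tau": joint torques, N m; "eef_pos": TCP position; "tcp_rot": TCP orientation; "ft_force": force on the tool from outside, world axes, zero at the start; "moment": the same for the moment, N m; "opening": opening from 0.0 (shut) to 1.0 (fully open).
Only numpy, scipy, OpenCV 4.12 (cv2) and the standard library are available. Lean on these libraries where they do the work, as an engineer would, in place of code of your own. Each camera call takes 0.05 s, during which the arm holds its last target. There are 200 camera calls.

TASK

Set up the bottle track: push the stiff stop slide by its end plate in small taps until its black line stands at the pointer, without going past it, then drive the black wedge, thin end first, into the gap under the clamp head until it is tight, to lock the slide. Then feed every dropper bottle upright in at the track's flared mouth and along under its overhanging lips, so that they stand in one closed-up row against the stop. Leave the other things on the bench alone.

Things in the scene. Friction and masses are not known exactly. Their poses are not given: they have to be found in the camera images.
- track: grey base plate 8 mm thick fixed to the bench, carrying channel, slide and clamp. Origin on the bench under the channel's axis; y runs along the channel from its flared mouth (y -140 mm) to the stop end, x away from the robot. Plate spans x -70..65, y -190..236 mm; its top is the channel floor. Channel walls run y -140..30 mm, inner faces at x +-18.5, outer at +-24.5 mm
- mouth (a point): channel mouth: on the axis, on the floor (z 8 mm), at the walls' end; axes as the track's. Lips on the walls: undersides at z 75, tops at z 79 mm (screws to 81), with a slot 27 mm wide over the axis: collar and teat pass, the body does not. A flare (z 8..38 mm) reaches 29 mm out from here (-y), outer width 68 mm there; the plate goes on 21 mm beyond it, bare
- stop_slide (a joint): travel of the stop slide in m, 0..0.085, growing as it moves along the track's -y towards the mouth. It moves stiffly: dry friction of about 9 N plus some damping; it stays where it is left. It starts 30 to 70 mm short of the pointer
- slide_line (a point): black line across the slide's top edge at its near (robot) side, z 30 mm; axes as the track's. The slide is right when this line has the same track-y as the pointer. The slide's saddle is 95 mm wide (track x -55..40), its flat top at z 30 mm reaching from 100 mm to the mouth side of the line to 20 mm to the other side
- index: dark pointer block (12 x 14 x 20 mm) fixed at the near front edge of the base; origin at its foot, on the plate top, under the pointer; axes as the track's. It shows where the slide's black line must come to
- tap_plate (a point): middle of the rear face of the slide's upright end plate (60 mm wide, 12 mm thick, 55 mm over the bench; the plate spans z 28..72 mm); push this face along the track's -y
- stop_face (a point): on the front face of the slide's stop nose (24 mm wide, z 14..50 mm), 30 mm over the bench on the channel axis; axes as the track's. A bottle that touches it has its axis 16.5 mm towards the mouth (-y)
- clamp_gap (a point): on the channel axis at slide-top level (z 30 mm), under the near edge of the clamp head; axes as the track's. C-frame open to the robot: head x 0..61 mm from here, y +-25, top z 72 mm, underside sloping from z 50 (x 0) to 42 mm (x 35); guide cheeks at y +-18 mm. Tight, the wedge lies flat on the slide, tip 35 mm beyond this point (+x), middle 15 mm before it
- wedge_mid (a point): black plastic wedge, 100 mm long (its x), 30 mm wide (its y), flat underneath, 12 mm high at the tip (+x end) rising evenly to 36 mm at the heel (-x end), 120 g; starts lying flat on the bench. This point: middle of its length and width, 12 mm above its underside
- bottle_1_mid (a point): dropper bottle standing upright, one of three or four (absent: None): glass body 33 mm in diameter, 62 mm high; black collar 22 mm in diameter up to 76 mm; then a teat (rigid) 13.6 mm in diameter up to 106 mm; 75 g. This point is on its axis half-way up, 53 mm above its foot
- bottle_2_mid (a point): dropper bottle standing upright, one of three or four (absent: None): glass body 33 mm in diameter, 62 mm high; black collar 22 mm in diameter up to 76 mm; then a teat (rigid) 13.6 mm in diameter up to 106 mm; 75 g. This point is on its axis half-way up, 53 mm above its foot
- bottle_3_mid (a point): dropper bottle standing upright, one of three or four (absent: None): glass body 33 mm in diameter, 62 mm high; black collar 22 mm in diameter up to 76 mm; then a teat (rigid) 13.6 mm in diameter up to 106 mm; 75 g. This point is on its axis half-way up, 53 mm above its foot
- forceps: bystander: steel forceps 132 mm long lying near the front edge, at the right
- petri_bench: bystander: petri dish 93 mm across, 15 mm high, at the left
- eraser: bystander: eraser 42 mm long, at the right
- tally_counter: bystander: white hand tally counter, 45 mm high, at the right
- timer: bystander: white bench timer 64 x 64 x 20 mm, far right
- bottle_0_mid (a point): dropper bottle standing upright, one of three or four (absent: None): glass body 33 mm in diameter, 62 mm high; black collar 22 mm in diameter up to 76 mm; then a teat (rigid) 13.6 mm in diameter up to 106 mm; 75 g. This point is on its axis half-way up, 53 mm above its foot

How it is judged (in metres and radians):
On the way, in this order (a step that is already met when the one before it is completed fails the run):
1. the slide's black line stands at the pointer (3 mm short to 4 mm past) (y of slide_line in the frame of index between -0.004 and 0.003 m), for 0.3 s.
2. the wedge is driven tight under the clamp head, the slide still on its mark (all of step 1 and x of wedge_mid in the frame of track above -0.02 m and y of wedge_mid in the frame of track between 0.087 and 0.103 m and z of wedge_mid in the frame of track between 0.037 and 0.047 m and angle between the x axis of wedge_mid and the x axis of track, either way round below 0.2 rad), for 0.3 s.
At the end, for the whole second after the job is handed in: Slide line 3 mm short to 4 mm past the pointer; wedge flat on the slide under the clamp head, within 5 mm of jamming; every bottle upright on the channel floor (within 6 mm of its axis) in one row from the stop: the first within 5 mm of touching it, all gaps together under 9 mm (all of step 2 and x of bottle_0_mid in the frame of track between -0.006 and 0.006 m and angle between each of bottle_0_mid, bottle_1_mid, bottle_2_mid, bottle_3_mid's own z axis and vertical below 0.12 rad and y of bottle_0_mid in the frame of stop_face between -0.1245 and -0.01 m and z of bottle_0_mid in the frame of track between 0.057 and 0.065 m and x of bottle_1_mid in the frame of track between -0.006 and 0.006 m and y of bottle_1_mid in the frame of stop_face between -0.1245 and -0.01 m and z of bottle_1_mid in the frame of track between 0.057 and 0.065 m and x of bottle_2_mid in the frame of track between -0.006 and 0.006 m and y of bottle_2_mid in the frame of stop_face between -0.1245 and -0.01 m and z of bottle_2_mid in the frame of track between 0.057 and 0.065 m and x of bottle_3_mid in the frame of track between -0.006 and 0.006 m and y of bottle_3_mid in the frame of stop_face between -0.1245 and -0.01 m and z of bottle_3_mid in the frame of track between 0.057 and 0.065 m and (y of bottle_0_mid in the frame of stop_face between -0.0215 and -0.01 m or y of bottle_1_mid in the frame of stop_face between -0.0215 and -0.01 m or y of bottle_2_mid in the frame of stop_face between -0.0215 and -0.01 m or y of bottle_3_mid in the frame of stop_face between -0.0215 and -0.01 m) and (y of bottle_0_mid in the frame of stop_face between -0.056 and -0.04 m or y of bottle_1_mid in the frame of stop_face between -0.056 and -0.04 m or y of bottle_2_mid in the frame of stop_face between -0.056 and -0.04 m or y of bottle_3_mid in the frame of stop_face between -0.056 and -0.04 m) and (y of bottle_0_mid in the frame of stop_face between -0.0905 and -0.072 m or y of bottle_1_mid in the frame of stop_face between -0.0905 and -0.072 m or y of bottle_2_mid in the frame of stop_face between -0.0905 and -0.072 m or y of bottle_3_mid in the frame of stop_face between -0.0905 and -0.072 m)).
It fails at once if the slide is pushed more than 4.5 mm past the pointer (y of slide_line in the frame of index below -0.0045 m).
It fails at once if a bystander (forceps, petri dish, eraser, tally counter or timer) is moved over 30 mm (distance of any of forceps, petri_bench, eraser, tally_counter, timer from where it was at the start of the episode above 0.03 m).
Of bottle_0, bottle_1, bottle_2, bottle_3 only 3 to 4 are there at a start; the rules pass over those that are not, and their reading is None.
At some moment in a run one of wedge may be knocked a few centimetres aside while the robot is not near it.
Once in a run the grip may slacken for a moment while it holds something.
It also fails if it takes over 210 s, if anything falls off the work surface, if the arm or the gripper's body presses on something with over 40 N, if the wrist force passes 120 N, or if a joint passes its speed limit or range.

## Working session

There is one attempt and no reset: what is moved stays moved. The work goes in short steps, Python scripts to look and compute and a shell command to move; the robot and the scene stay as the last step left them, time stands still between calls to the robot, and variables do not carry over. Pictures are saved under pics/ and viewed, on a budget of 20 in all, crops included, one or two more only if the job needs it, and the job is handed in when it is done.

```bash
ls; mkdir -p pics; cat > h.py <<'E'
import numpy as np, cv2
from scipy.spatial.transform import Rotation as R
from cell import state, viewer, ticket, look_for, regions_of
def cam(n):
    c=viewer.read_camera(n); return c
def rot(c):
    o=np.array(c["orientation"],float)
    return o if o.shape==(3,3) else (R.from_euler('xyz',o).as_matrix() if o.size==3 else R.from_quat(o).as_matrix())
def cloud(c):
    d=c["depth"]; v,u=np.mgrid[:d.shape[0],:d.shape[1]]
    p=np.stack([(u-c["cx"])/c["fx"]*d,(v-c["cy"])/c["fy"]*d,d],-1)
    w=p@rot(c).T+np.array(c["position"]); w[d==0]=np.nan; return w
def save(c,n,box=None,size=None):
    im=c["color"][:,:,::-1]
    if box: im=im[box[1]:box[3],box[0]:box[2]]
    if size: im=cv2.resize(im,size,interpolation=cv2.INTER_CUBIC)
    cv2.imwrite(f"pics/{n}.png",im)
def proj(c,p):
    q=rot(c).T@(np.array(p)-np.array(c["position"])); return c["fx"]*q[0]/q[2]+c["cx"],c["fy"]*q[1]/q[2]+c["cy"]
E
python3 - <<'E'
from h import *
print(state())
for n in("scene","side","wrist"):
    c=cam(n); print(n,c["position"],c["orientation"],c["fx"]); save(c,n+"0")
    np.savez(f"{n}0.npz",**{k:np.array(v) for k,v in c.items()})
    w=cloud(c)
    for t in("track","stop_slide","index","wedge_mid","bottle_0_mid","forceps","petri_bench","eraser","tally_counter","timer"):
        for r in regions_of(t,n)[:5]:
            if r["score"]<.3: continue
            p=w[r["pixels"]]; p=p[~np.isnan(p[:,0])]
            print(t,round(r["score"],2),(np.array(r["box"])*[560,420,560,420]).round(), len(p), np.median(p,0).round() if len(p) else 0, p.min(0).round() if len(p) else 0,p.max(0).round() if len(p) else 0)
a=np.hstack([cv2.imread(f"pics/{n}0.png") for n in("scene","side")])
E
```

```text
pics
{'t': 0.0, 'joints': array([-1.28862948e+00,  4.91553314e-01,  1.55946358e+00,  2.75986979e-05,
        1.09166559e+00, -1.05586482e-01]), 'qvel': array([ 0.00021405,  0.00021684, -0.00061237, -0.00091553,  0.00035848,
        0.00156442]), 'tau': array([-1.96859124e-03, -6.12659740e+01, -2.58184272e+01,  6.91789761e-02,
        4.82332672e-02, -9.20721982e-05]), 'eef_pos': array([ 236.28595896, -578.35329738,  214.06075401]), 'tcp_rot': array([-3.14145345e+00,  1.08118771e-03, -1.18305566e+00]), 'ft_force': array([-0.16847025,  0.44422093, -0.06284681]), 'moment': array([-0.01776111,  0.02482604, -0.00695516]), 'opening': 1.0010053833242265}
scene [-458.62822812 -488.02882176 1119.38065948] [-2.32924481e+00 -2.96809268e-04 -1.11762372e+00] 502.30565434603636
track 0.87 [235. 214. 336. 271.] 3484 [471. -92.  17.] [ 398. -224.   -1.] [585.  55.  88.]
stop_slide 0.48 [246. 227. 253. 232.] 37 [464.  34.  32.] [458.  30.  16.] [482.  44.  51.]
stop_slide 0.4 [348. 200. 362. 230.] 242 [ 642. -234.   47.] [ 630. -248.    1.] [ 757. -200.  109.]
wedge_mid 0.61 [152. 192. 176. 216.] 242
[... 827 characters left out ...]
. 201.  74.]
wedge_mid 0.74 [303. 233. 337. 271.] 828 [445. 163.  30.] [390.  34.   3.] [499. 201.  74.]
wedge_mid 0.58 [305. 292. 340. 312.] 474 [450. 341.  18.] [407. 312.  -3.] [503. 352.  36.]
petri_bench 0.6 [317. 341. 339. 359.] 18 [428. 509.  -0.] [421. 456.  -3.] [470. 518.  15.]
tally_counter 0.46 [311. 168. 321. 184.] 105 [ 444. -349.   22.] [ 424. -419.   -4.] [ 463. -332.   45.]
tally_counter 0.35 [307. 226. 343. 269.] 855 [445. 161.  30.] [384.  34.   3.] [499. 201.  74.]
timer 0.46 [278. 152. 291. 164.] 84 [ 591. -498.   16.] [ 556. -533.    9.] [614. 116. 349.]
wrist [ 311.22021046 -548.54131693  384.43604739] [ 2.85231136e+00  2.66698827e-04 -1.18297929e+00] 315.1584914472182
```

```bash
python3 - <<'E'
import cv2
s=cv2.imread("pics/scene0.png")[150:330,120:420]; cv2.imwrite("pics/a.png",cv2.resize(s,(800,480),interpolation=3))
s=cv2.imread("pics/side0.png")[130:370,230:390]; cv2.imwrite("pics/b.png",cv2.resize(s,(400,600),interpolation=3))
E
```

```text
(no output)
```

View pics/a.png

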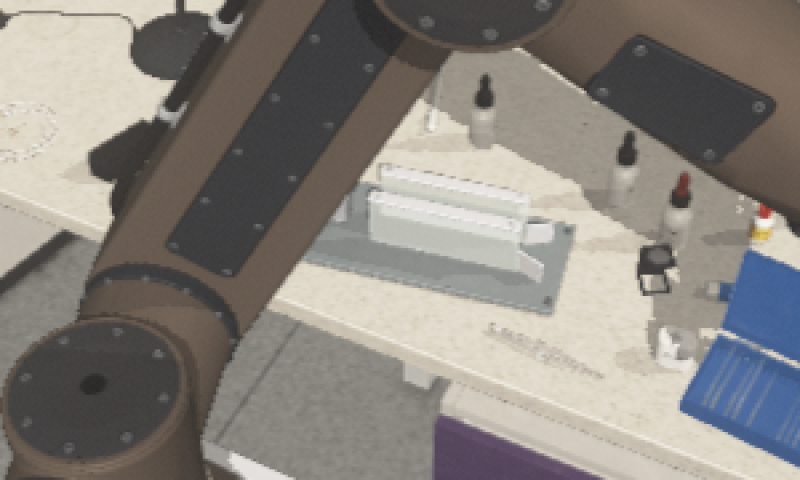

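View pics/b.png

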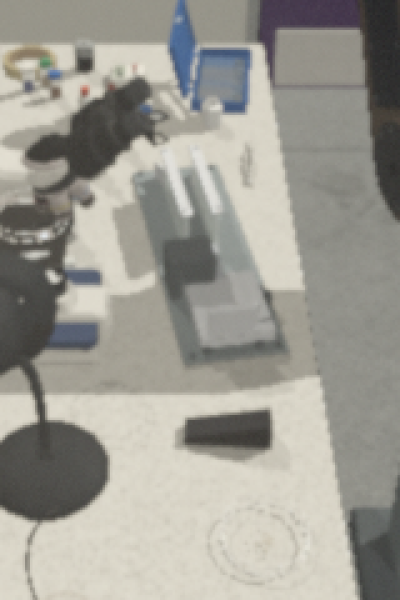

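```bash
python3 -m inch '[[0,0,-7,40,20,45,-1],[0,0,-8,40,40,45,-1],[0,0,-7,30,40,45,-1],[0,0,0,30,40,35,-1],[0,0,0,30,40,0,-1],[0,0,0,30,40,0,-1],[0,0,0,10,48,0,-1],[0,0,0,0,50,0,-1],[0,0,0,0,50,0,-1],[0,0,0,0,50,0,-1]]'
python3 -m inch '[[0,0,0,0,50,0,-1],[0,0,0,0,50,0,-1],[0,0,0,0,50,0,-1],[0,0,0,0,20,0,-1],[0,0,0,0,0,0,-1]]'
python3 - <<'E'
from h import *
for n in("scene","wrist","side"):
    c=cam(n); print(n,c["position"],c["orientation"],c["fx"]); save(c,n+"1")
    np.savez(f"{n}1.npz",**{k:np.array(v) for k,v in c.items()})
    w=cloud(c)
    for t in("track","stop_slide","index","wedge_mid","bottle_0_mid"):
        for r in regions_of(t,n)[:5]:
            if r["score"]<.25: continue
            p=w[r["pixels"]]; p=p[~np.isnan(p[:,0])]
            print(t,round(r["score"],2),(np.array(r["box"])*[560,420,560,420]).round(), len(p), np.median(p,0).round() if len(p) else 0, p.min(0).round() if len(p) else 0,p.max(0).round() if len(p) else 0)
E
```

```text
t: 2.65
eef_pos: [412.1, -192.7, 343.4]
tcp_rot: [-3.141, -0.0, -1.567]
ft_force: [1.5, -0.5, -0.4]
opening: 0.217
t: 3.15
eef_pos: [412.1, -22.5, 343.7]
tcp_rot: [-3.141, -0.0, -1.563]
ft_force: [0.0, 0.5, 0.3]
opening: 0.004
scene [-458.62822812 -488.02882176 1119.38065948] [-2.32924481e+00 -2.96809268e-04 -1.11762372e+00] 502.30565434603636
track 0.61 [191. 201. 338. 272.] 5495 [465. -23.  31.] [ 372. -223.   -3.] [616. 242.  88.]
stop_slide 0.94 [196. 203. 251. 238.] 1149 [443. 131.  33.] [390.  31.  15.] [497. 194.  77.]
index 0.32 [385. 254. 397. 263.] 66 [ 553. -378.   13.] [ 499. -396.   -1.] [ 577. -362.   72.]
wedge_mid 0.59 [195. 201. 254. 239.] 1222 [444. 129.  33.] [390.  31.   8.] [509. 207.  77.]
wedge_mid 0.55 [154. 195. 183. 214.] 331 [449. 323.  22.] [406. 311.   0.] [519. 374.  42.]
bottle_0_mid 0.66 [363. 215. 377. 243.] 217 [ 603. -308.   47.] [ 562. -323.   -0.] [ 674. -282.  102.]
wrist [493.42252455 -25.93565329 513.02394134] [ 2.85192108e+00  2.81610746e-04 -1.56854915e+00] 315.1584914472182
track 0.85 [121.  55. 411. 192.] 25181 [479.  -8.   9.] [ 372. -229.   -3.] [577. 226.  83.]
stop_slide 0.75 [119. 110. 246. 180.] 5300 [446. 140.  30.] [393.  31.  -1.] [498. 231.  74.]
wedge_mid 0.72 [ 37. 105.  69. 169.] 1978 [454. 323.  20.] [407. 310.  -1.] [508. 349.  37.]
bottle_0_mid 0.63 [466.   0. 536.  39.] 1335 [ 607. -300.   51.] [ 594. -318.    0.] [ 624. -291.  106.]
side [ 532.52992965 1185.67220614  941.62763642] [-2.18828026  0.00785954 -3.13557573] 432.85624357601716
track 0.93 [284. 192. 345. 275.] 3036 [473.  80.  25.] [ 375. -241.   -4.] [569. 215.  83.]
stop_slide 0.97 [304. 237. 341. 267.] 754 [443. 163.  30.] [391.  39.   7.] [496. 201.  75.]
index 0.31 [305. 237. 339. 267.] 871 [444. 162.  29.] [384.  37.   2.] [498. 201.  75.]
wedge_mid 0.8 [308. 292. 340. 313.] 382 [450. 342.  18.] [410. 319.  -2.] [501. 351.  36.]
```

View pics/wrist1.png

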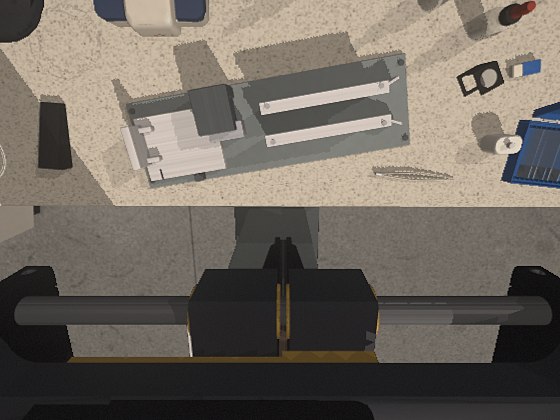

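View pics/scene1.png

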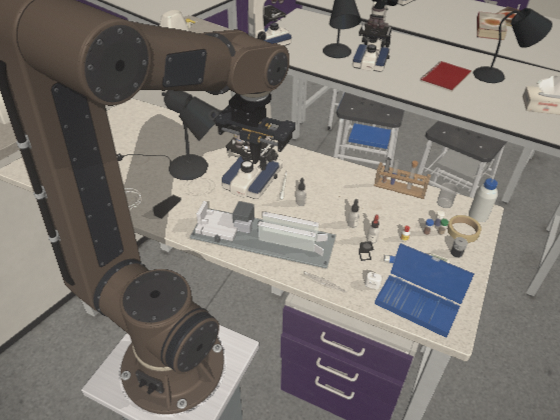

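```bash
python3 - <<'E'
from h import *
c=dict(np.load("wrist1.npz")); w=cloud(c)
m=(w[...,2]>4)&(w[...,2]<90)&(w[...,0]>370)&(w[...,0]<600)&(abs(w[...,1])<260)
n,l,s,ce=cv2.connectedComponentsWithStats(m.astype(np.uint8)); k=1+np.argmax(s[1:,4]); m=l==k
p=w[m]
q=p[(p[:,2]<12)][:,:2].astype(np.float32)
r=cv2.minAreaRect(q); print(r, cv2.boxPoints(r)); print(np.median(p[(p[:,2]>5)&(p[:,2]<11)],0))
cv2.imwrite("pics/c.png",cv2.resize(c["color"][60:200,100:300,::-1],(800,560),interpolation=3))
# wedge
m=(w[...,2]>5)&(w[...,0]>390)&(w[...,0]<530)&(w[...,1]>290)&(w[...,1]<380)
r=cv2.minAreaRect(w[m][:,:2].astype(np.float32)); print(r); print(cv2.boxPoints(r))
E
```

```text
((475.5995788574219, -6.188507080078125), (135.2598876953125, 426.2701721191406), 9.743029594421387) [[ 372.87634  192.42746]
 [ 445.01385 -227.69446]
 [ 578.3228  -204.80447]
 [ 506.1853   215.31744]]
[491.3501633  -60.68063574   7.78058409]
((457.4737854003906, 330.16583251953125), (32.776519775390625, 99.99944305419922), 85.63182067871094)
[[406.37106 317.6334 ]
 [506.08005 310.01694]
 [508.5765  342.69827]
 [408.86752 350.31473]]
```

View pics/c.png

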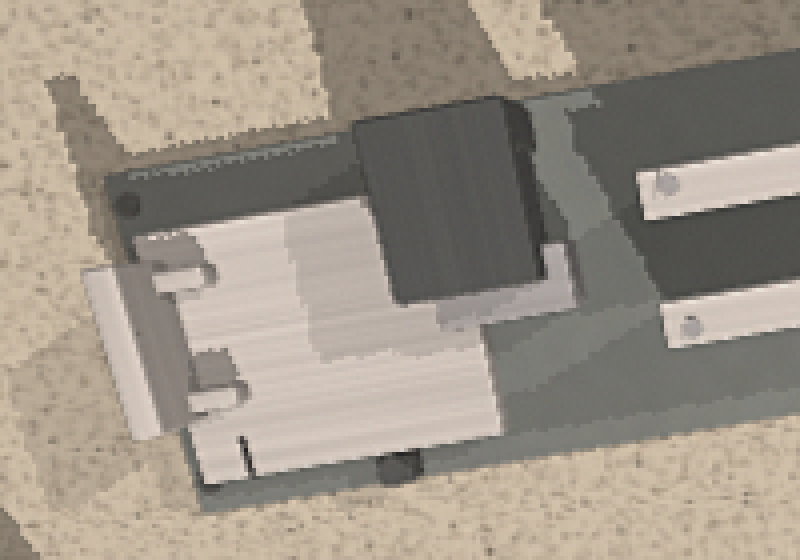

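```bash
cat >> h.py <<'E'
O=np.array([481.95,-28.44,0]); A=np.deg2rad(9.743)
T=np.array([[np.cos(A),-np.sin(A),0],[np.sin(A),np.cos(A),0],[0,0,1]])  # columns: track axes
def tr(p): return (np.asarray(p)-O)@T
def wo(p): return np.asarray(p)@T.T+O
def ray(c,u,v,z):
    d=rot(c)@np.array([(u-c["cx"])/c["fx"],(v-c["cy"])/c["fy"],1]); o=np.array(c["position"]); return o+d*(z-o[2])/d[2]
E
python3 - <<'E'
from h import *
c=dict(np.load("wrist1.npz")); w=cloud(c); t=tr(w)
for u,v,z in((246,455,30),(242,437,30),(252,474,30),(400,467,28),(383,460,28),(424,480,28)): print(u,v,tr(ray(c,100+u/4,60+v/4,z)).round(1))
m=(t[...,2]>60)&(t[...,1]>110)&(t[...,1]<270)&(abs(t[...,0])<60)
print("tap",np.percentile(t[m],[1,50,99],0).round(1)); print(wo([0,0,0]))
m=(t[...,2]>65)&(t[...,1]>60)&(t[...,1]<135)&(abs(t[...,0])<80)
print("clamp",np.percentile(t[m],[1,50,99],0).round(1))
m=(t[...,2]>77)&(t[...,1]<50)&(t[...,1]>-150)
print("lips",np.percentile(t[m],[.5,50,99.5],0).round(1))
print("wedge",tr([457.5,330.2,0]))
for n in("scene","wrist"):
  c=dict(np.load(n+"1.npz")); w=cloud(c)
  for b in ((560,720,-80,0),(600,720,-270,-200),(560,650,-340,-285)):
    m=(w[...,2]>77)&(w[...,2]<109)&(w[...,0]>b[0])&(w[...,0]<b[1])&(w[...,1]>b[2])&(w[...,1]<b[3])
    if m.any(): print(n,m.sum(),np.percentile(w[m],[5,50,95],0).round())
E
```

```text
246 455 [-46.8 201.4  30. ]
242 437 [-39.7 201.   30. ]
252 474 [-54.4 201.2  30. ]
400 467 [-61.7 144.2  28. ]
383 460 [-57.9 150.1  28. ]
424 480 [-68.3 136.2  28. ]
tap [[-28.4 110.3  60.8]
 [ 12.9 211.9  71.3]
 [ 58.2 222.9  73.4]]
[481.95 -28.44   0.  ]
clamp [[-53.3  60.3  69.7]
 [-30.5  81.3 436.7]
 [ 57.2 117.1 463.9]]
lips [[ -75.8 -123.3   77.7]
 [ -43.3   -0.8  445.3]
 [  26.2   49.3  467.8]]
wedge [ 36.59497101 357.60489398   0.        ]
scene 42 [[660. -53.  78.]
 [665. -48.  89.]
 [674. -41. 108.]]
scene 45 [[ 641. -239.   78.]
 [ 647. -233.   89.]
 [ 652. -227.  107.]]
scene 49 [[ 603. -315.   77.]
 [ 610. -309.   92.]
 [ 617. -300.  107.]]
wrist 288 [[ 604. -311.   79.]
 [ 609. -304.   96.]
 [ 615. -302.  105.]]
```

```bash
python3 - <<'E'
from h import *
c=dict(np.load("wrist1.npz")); t=tr(cloud(c))
m=(t[...,2]>60)&(t[...,1]>190)&(t[...,1]<270)&(abs(t[...,0])<60)&(t[...,2]<80)
print("tap",np.percentile(t[m],[1,50,99],0).round(1))
for u,v in((85,270),(135,440),(110,268),(160,435)):print(tr(ray(c,100+u/4,60+v/4,72)))
E
python3 -m inch '[[0,0,5,3,50,-10,-1],[0,0,4.3,4,50,-40,-1],[0,0,0,5,50,-40,-1],[0,0,0,5,50,-40,-1],[0,0,0,5,48,-40,-1],[0,0,0,5,0,-40,-1],[0,0,0,0,0,-40,-1],[0,0,0,0,0,0,-1]]'
```

```text
tap [[-29.  211.2  60.6]
 [  0.9 214.8  71.2]
 [ 29.4 223.1  73.5]]
[ 28.98747663 220.34715249  72.        ]
[-29.98929518 221.08639406  72.        ]
[ 28.20355197 211.76917549  72.        ]
[-29.74782487 211.86074688  72.        ]
t: 4.85
eef_pos: [433.2, 179.2, 124.7]
tcp_rot: [3.134, -0.001, -1.404]
ft_force: [-0.8, -1.3, 1.0]
opening: 0.004
```

```bash
python3 -m inch '[[0,0,0,3,22,0,-1],[0,0,0,3,24,0,-1],[0,0,0,0,0,-25,-1],[0,0,0,0,0,-25,-1],[0,0,0,0,0,-25,-1],[0,0,0,0,0,0,-1]]'
python3 - <<'E'
from h import *
s=state(); print(tr(s["eef_pos"]),np.rad2deg(s["tcp_rot"]),s["ft_force"])
E
```

```text
t: 5.45
eef_pos: [441.1, 225.1, 52.9]
tcp_rot: [3.139, -0.0, -1.405]
ft_force: [-0.5, 0.5, 0.2]
opening: 0.008
[  2.61212716 256.8043873   52.85322993] [ 1.79870101e+02 -2.77427741e-02 -8.05033235e+01] [-0.50363602  0.47158727  0.21154688]
```

```bash
python3 -m inch '[[0,0,0,1,-6,-2,-1],[0,0,0,1,-6,-2,-1],[0,0,0,1,-6,0,-1],[0,0,0,1,-6,0,-1],[0,0,0,1,-6,0,-1],[0,0,0,1,-6,0,-1],[0,0,0,1,-6,0,-1],[0,0,0,1,-6,0,-1],[0,0,0,1,-6,0,-1],[0,0,0,0,0,0,-1]]'
python3 - <<'E'
from h import *
s=state(); print(tr(s["eef_pos"]),np.rad2deg(s["tcp_rot"]),s["ft_force"])
c=cam("wrist"); np.savez("wrist2.npz",**{k:np.array(v) for k,v in c.items()})
p=[proj(c,wo(q)) for q in ((-55,201,30),(-55,143,28))]; print(p)
cv2.imwrite("pics/w2.png",c["color"][...,::-1])
E
```

```text
t: 6.45
eef_pos: [450.8, 171.2, 50.0]
tcp_rot: [-3.14, 0.001, -1.405]
ft_force: [0.2, 4.1, 2.5]
opening: 0.001
[  3.09761604 202.07211269  49.96468104] [-1.79909209e+02  3.12085618e-02 -8.05246712e+01] [0.17988527 4.10676232 2.52902068]
[(np.float64(284.0273179319781), np.float64(318.7739407417664)), (np.float64(365.918886944605), np.float64(316.7290103698275))]
```

View pics/w2.png

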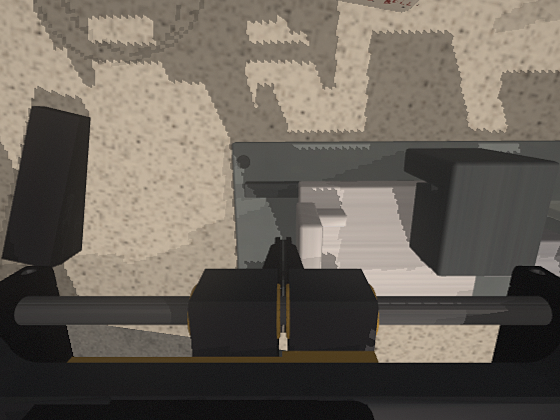

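```bash
python3 - <<'E'
from h import *
for f in("wrist1","wrist2"):
    c=dict(np.load(f+".npz")); t=tr(cloud(c))
    m=(t[...,2]>66)&(t[...,2]<76)&(t[...,1]>125)&(t[...,1]<270)&(t[...,0]>15)&(t[...,0]<29)
    print(f,np.percentile(t[m],[1,10,50,90,99],0).round(1)[:,1:].tolist())
for n in ("scene","side"):
    c=cam(n);t=tr(cloud(c)); c0=dict(np.load(n+"1.npz"));t0=tr(cloud(c0))
    for x in (t0,t):
        m=(x[...,2]>64)&(x[...,2]<76)&(x[...,1]>125)&(x[...,1]<270)&(abs(x[...,0])<28); print(n,m.sum(),np.percentile(x[m],[5,50,95],0).round(1)[:,1:].tolist())
E
```

```text
wrist1 [[211.1, 66.6], [211.7, 69.5], [216.0, 71.6], [221.4, 72.5], [223.1, 73.7]]
wrist2 [[181.6, 67.1], [183.0, 70.5], [187.8, 71.6], [192.7, 72.4], [206.4, 73.4]]
scene 62 [[210.9, 65.3], [215.6, 72.7], [223.0, 75.7]]
scene 70 [[181.1, 65.4], [188.8, 72.2], [206.2, 75.4]]
side 73 [[214.2, 65.8], [222.4, 70.0], [227.9, 72.9]]
side 15 [[183.6, 66.4], [191.1, 69.9], [197.6, 72.0]]
```

```bash
python3 -m inch '[[0,0,0,0.8,-4.7,0,-1],[0,0,0,0.8,-4.7,0,-1],[0,0,0,0.8,-4.7,0,-1],[0,0,0,0.8,-4.7,0,-1],[0,0,0,0.3,-2,0,-1],[0,0,0,0,0,0,-1]]'
python3 -m inch '[[0,0,0,-5,30,0,-1],[0,0,0,-5,30,40,-1],[0,0,0,0,0,50,-1],[0,0,0,10,-40,50,-1],[0,0,0,10,-40,40,-1],[0,0,0,-10,-40,40,-1],[0,0,0,-10,-40,0,-1],[0,0,0,-10,0,0,-1],[0,0,0,0,0,0,-1]]'
python3 - <<'E'
from h import *
s=state(); print(tr(s["eef_pos"]),np.rad2deg(s["tcp_rot"]),s["ft_force"])
c=cam("wrist"); np.savez("wrist3.npz",**{k:np.array(v) for k,v in c.items()})
t=tr(cloud(c))
m=(t[...,2]>66)&(t[...,2]<76)&(t[...,1]>125)&(t[...,1]<270)&(t[...,0]>15)&(t[...,0]<29)
print(np.percentile(t[m],[1,10,50,90,99],0).round(1)[:,1:].tolist())
p=proj(c,wo((-55,150,30))); print(p); u,v=map(int,p)
x0,y0=max(0,min(u-60,440)),max(0,min(v-45,330)); print(x0,y0)
save(c,"w3",(x0,y0,x0+120,y0+90),(800,600))
E
```

```text
t: 7.2
eef_pos: [454.2, 150.7, 49.7]
tcp_rot: [-3.14, 0.0, -1.405]
ft_force: [-0.4, 4.8, 4.4]
opening: 0.006
t: 8.1
eef_pos: [430.5, 69.2, 247.4]
tcp_rot: [3.141, -0.0, -1.407]
ft_force: [-0.9, 0.3, 0.0]
opening: 0.004
[-34.2249551  104.97827435 247.3764813 ] [ 1.79979900e+02 -5.47945354e-03 -8.06039551e+01] [-0.85898895  0.3454709   0.00783441]
[[160.9, 66.6], [161.6, 70.0], [166.2, 71.6], [171.2, 72.5], [172.8, 73.3]]
(np.float64(247.0885973183136), np.float64(196.08869409601087))
187 151
```

View pics/w3.png

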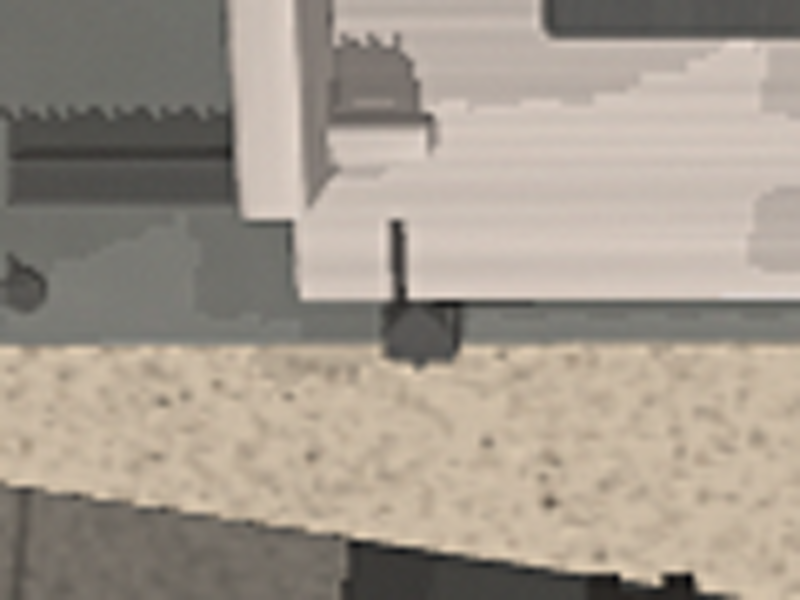

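```bash
python3 - <<'E'
from h import *
c=dict(np.load("wrist3.npz"))
for n,u,v,z in(("line",399,260,30),("lineend",400,297,30),("blkL",384,330,28),("blkR",461,330,28),("tip",418,365,28),("tipfoot",418,365,8),("blkTL",388,305,28)):
    print(n,tr(ray(c,187+u/6.667,151+v/6.667,z)).round(1))
im=c["color"].astype(int).sum(2)
print(im[192:208,242:260])
E
```

```text
line [-47.1 150.   30. ]
lineend [-54.3 150.1  30. ]
blkL [-61.3 153.7  28. ]
blkR [-61.4 138.9  28. ]
tip [-68.4 147.4  28. ]
tipfoot [-74.3 149.6   8. ]
blkTL [-56.4 152.7  28. ]
[[571 578 603 525 233 286 567 594 581 575 577 575 576 574 576 576 578 576]
 [592 596 615 531 241 275 584 609 594 591 592 594 592 593 594 592 594 595]
 [594 595 615 536 248 163 580 622 607 608 608 608 611 609 609 609 605 601]
 [584 587 602 516 250 180 555 602 586 589 586 585 586 582 581 575 581 577]
 [352 362 321 244 155 126 196 238 214 195 125  99 107  96 163 219 222 219]
 [319 330 228 164 163 174 219 249 222 184 187 197 241 187 260 323 336 333]
 [327 341 244 180 174 230 257 263 268 239 204 195 275 194 265 336 362 368]
 [329 342 270 188 227 259 263 261 261 268 253 206 245 185 287 364 370 362]
 [327 340 238 227 257 261 262 260 259 262 263 242 232 173 284 359 367 362]
 [329 344 266 247 261 263 257 261 264 257 256 260 245 177 301 359 357 355]
 [410 425 344 260 255 256 256 261 258 252 255 258 259 175 403 429 415 417]
 [517 545 382 236 231 246 253 252 254 250 250 252 239 257 526 581 573 569]
 [498 525 402 288 244 264 263 240 235 262 266 261 254 401 514 538 528 541]
 [495 536 565 506 436 442 401 272 273 407 411 402 395 479 510 517 501 514]
 [543 511 520 540 557 590 603 428 476 568 571 566 553 528 528 535 517 530]
 [537 509 506 519 529 548 567 573 561 539 530 543 534 523 535 551 553 559]]
```

```bash
python3 -m inch '[[0,0,0,-9,12,-30,-1],[0,0,0,-9,12,-30,-1],[0,0,0,-9,12,-30,-1],[0,0,0,0,1,-25,-1],[0,0,0,0,0,0,-1]]'
python3 - <<'E'
from h import *
s=state(); print(tr(s["eef_pos"]))
c=cam("wrist"); np.savez("wrist4.npz",**{k:np.array(v) for k,v in c.items()})
u,v=map(int,proj(c,wo((-58,147,28)))); x0,y0=max(0,min(u-40,480)),max(0,min(v-30,360)); print(u,v,x0,y0)
save(c,"w4",(x0,y0,x0+80,y0+60),(800,600))
E
```

```text
t: 8.65
eef_pos: [403.2, 108.0, 129.7]
tcp_rot: [3.136, 0.0, -1.402]
ft_force: [0.0, 0.3, 0.6]
opening: 0.001
[-54.5056956  147.79406496 129.74309536]
283 209 243 179
```

View pics/w4.png

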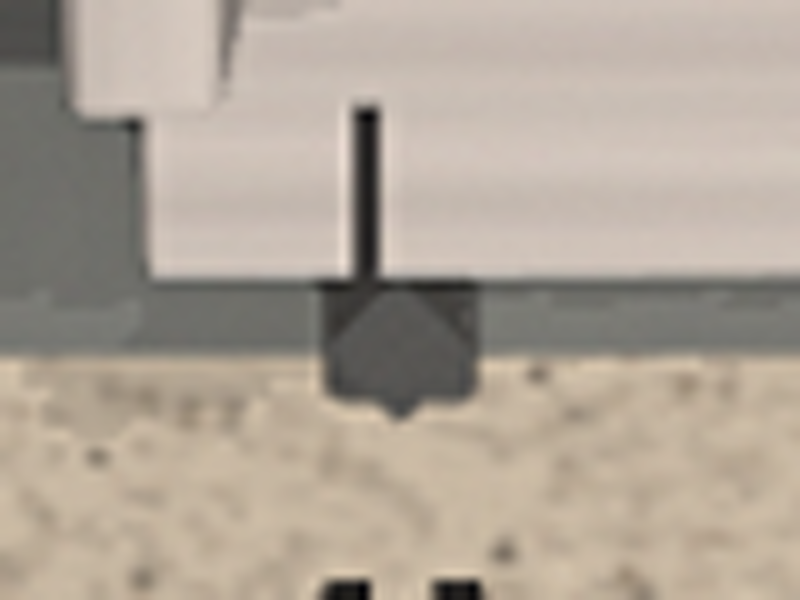

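```bash
python3 -m inch '[[0,0,0,24,31,0,-1],[0,0,0,24,31,0,-1],[0,0,0,0,0,-20,-1],[0,0,0,0,0,-30,-1],[0,0,0,0,0,-30,-1],[0,0,0,1.5,-9,0,-1],[0,0,0,0.7,-4,0,-1],[0,0,0,0,0,0,-1]]'
python3 - <<'E'
from h import *
s=state(); print(tr(s["eef_pos"]),s["ft_force"])
E
```

```text
t: 9.5
eef_pos: [455.9, 155.5, 53.9]
tcp_rot: [-3.139, -0.0, -1.406]
ft_force: [0.2, -0.4, 0.2]
opening: 0.004
[  5.41256686 185.67244008  53.93948902] [ 0.15954021 -0.39862335  0.17733984]
```

```bash
python3 -m inch '[[0,0,0,0.5,-3,0,-1],[0,0,0,0.2,-2,0,-1],[0,0,0,0.2,-1,0,-1],[0,0,0,0,0,0,-1]]'
python3 - <<'E'
from h import *
s=state(); print(tr(s["eef_pos"]),s["ft_force"])
E
```

```text
t: 9.9
eef_pos: [456.0, 150.3, 53.1]
tcp_rot: [-3.14, 0.0, -1.405]
ft_force: [-0.4, 4.8, 3.5]
opening: 0.002
[  4.72278731 180.56769491  53.09373372] [-0.40926239  4.77879495  3.48745655]
```

```bash
python3 -m inch '[[0,0,0,0.2,-1.2,0,-1],[0,0,0,0.2,-1.2,0,-1],[0,0,0,0,0,0,-1]]'
python3 - <<'E'
from h import *
s=state(); print(tr(s["eef_pos"]),s["ft_force"])
E
```

```text
t: 10.2
eef_pos: [456.4, 148.2, 53.1]
tcp_rot: [-3.14, 0.001, -1.405]
ft_force: [-0.5, 7.6, 6.5]
opening: 0.005
[  4.72092358 178.40577356  53.07201384] [-0.50160681  7.6263453   6.48457977]
```

```bash
python3 -m inch '[[0,0,0,-4,25,0,-1],[0,0,0,0,0,40,-1],[0,0,0,0,0,40,-1],[0,0,0,-16,-20,0,-1],[0,0,0,-16,-25,0,-1],[0,0,0,-16,-20,0,-1],[0,0,0,0,0,-5,-1],[0,0,0,0,0,0,-1]]'
python3 - <<'E'
from h import *
s=state(); print(tr(s["eef_pos"]))
c=cam("wrist"); np.savez("wrist5.npz",**{k:np.array(v) for k,v in c.items()})
u,v=map(int,proj(c,wo((-58,147,28)))); x0,y0=max(0,min(u-40,480)),max(0,min(v-30,360)); print(u,v,x0,y0)
save(c,"w5",(x0,y0,x0+80,y0+60),(800,600))
w=cloud(c)
m=(w[...,2]>5)&(w[...,2]<45)&(w[...,0]>380)&(w[...,0]<540)&(w[...,1]>270)&(w[...,1]<390)
r=cv2.minAreaRect(w[m][:,:2].astype(np.float32)); print(r,cv2.boxPoints(r))
E
```

```text
t: 11.0
eef_pos: [404.2, 107.4, 127.3]
tcp_rot: [-3.141, -0.0, -1.406]
ft_force: [-0.0, 0.1, -0.9]
opening: 0.007
[-53.6177516  147.01964562 127.32358901]
282 211 242 181
((457.347412109375, 329.65521240234375), (32.48563766479492, 100.36654663085938), 85.86386108398438) [[406.1233  317.07425]
 [506.22845 309.83517]
 [508.57153 342.23618]
 [408.46637 349.47525]]
```

View pics/w5.png

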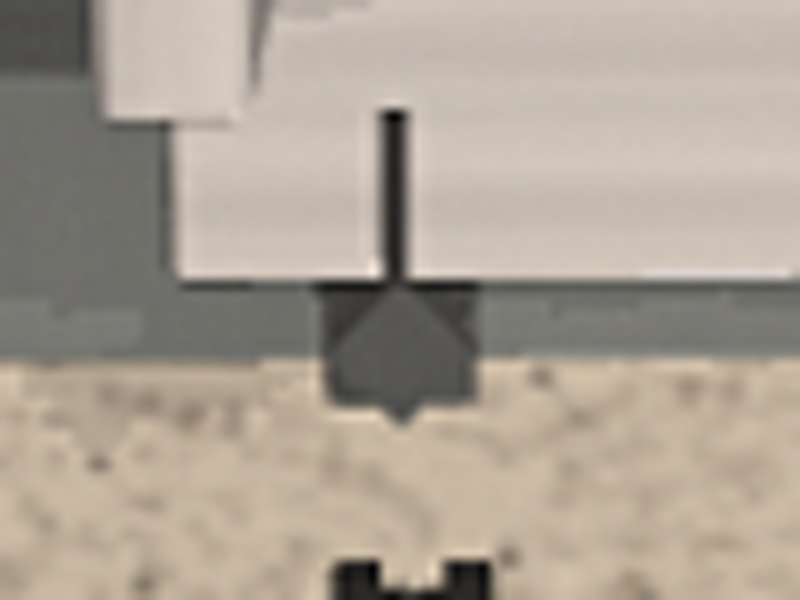

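```bash
python3 -m inch '[[0,0,0,3,20,20,1],[0,0,-5,4,40,0,1],[0,0,-5,6,45,0,1],[0,0,-3.6,6,45,0,1],[0,0,0,6,45,0,1],[0,0,0,8,30,0,1],[0,0,0,0,0,0,1],[0,0,0,0,0,0,1]]'
python3 - <<'E'
from h import *
s=state(); print(s["eef_pos"],np.rad2deg(s["tcp_rot"]),s["opening"])
c=cam("wrist"); w=cloud(c)
m=(w[...,2]>5)&(w[...,2]<45)&(w[...,0]>380)&(w[...,0]<540)&(w[...,1]>270)&(w[...,1]<390)
n,l,st,_=cv2.connectedComponentsWithStats(m.astype(np.uint8)); m=l==1+np.argmax(st[1:,4])
r=cv2.minAreaRect(w[m][:,:2].astype(np.float32)); print(r,cv2.boxPoints(r))
p=w[m]; print([np.percentile(p[(p[:,0]>a)&(p[:,0]<a+20)][:,2],90) for a in (410,430,450,470,485)])
c=cam("scene");t=tr(cloud(c))
m=(t[...,2]>67)&(t[...,2]<76)&(t[...,1]>50)&(t[...,1]<140)&(abs(t[...,0])<80)
print("clamp",np.percentile(t[m],[3,50,97],0).round(1))
E
```

```text
t: 11.85
eef_pos: [436.6, 333.4, 146.7]
tcp_rot: [3.141, -0.001, -1.64]
ft_force: [0.6, 0.3, 0.1]
opening: 0.621
[436.59721824 333.38329475 146.73641159] [ 1.79958785e+02 -3.51514612e-02 -9.39681297e+01] 0.6208875829901856
((458.97308349609375, 329.7525939941406), (29.456377029418945, 97.31340789794922), 85.99317932128906) [[409.40616 318.4603 ]
 [506.48172 311.6605 ]
 [508.54    341.0449 ]
 [411.46445 347.8447 ]]
[np.float64(34.74215153024022), np.float64(30.125014216190493), np.float64(25.33759129875883), np.float64(20.42254437661784), np.float64(16.67255691681176)]
clamp [[  2.3  70.4  67.8]
 [ 30.2  93.4  73.1]
 [ 62.  119.2  75.8]]
```

```bash
python3 -m inch '[[0,0,0,0,-2,-35,1],[0,0,0,0,0,-35,1],[0,0,0,0,0,-35,1],[0,0,0,0,0,-25,1],[0,0,0,0,0,-12,1],[0,0,0,0,0,0,1],[0,0,0,0,0,0,-1],[0,0,0,0,0,0,-1],[0,0,0,0,0,0,-1],[0,0,0,0,0,0,-1]]'
python3 - <<'E'
from h import *
s=state(); print(s["eef_pos"],np.rad2deg(s["tcp_rot"]),s["opening"])
E
```

```text
t: 12.95
eef_pos: [437.3, 330.7, 6.0]
tcp_rot: [-3.141, 0.001, -1.642]
ft_force: [-0.0, -0.2, 0.5]
opening: 0.719
[437.27397342 330.7305248    6.02069661] [-1.79938292e+02  3.62894952e-02 -9.40756298e+01] 0.7193680618034048
```

```bash
python3 -m inch '[[0,0,0,0,0,0,-1],[0,0,0,0,0,0,-1],[0,0,0,0,0,0,-1],[0,0,0,0,0,0,-1],[0,0,0,0,0,0,-1]]'
python3 -m inch '[[0,0,0,0,0,0,-1],[0,0,0,0,0,0,-1],[0,0,0,0,0,20,-1],[0,0,0,0,0,30,-1],[0,0,0,0,0,30,-1],[0,0,0,0,0,20,-1],[0,0,0,0,0,0,-1]]'

```

```text
t: 13.45
eef_pos: [437.0, 330.6, 5.2]
tcp_rot: [-3.142, -0.0, -1.642]
ft_force: [-0.4, 0.1, -0.3]
opening: 0.313
t: 14.15
eef_pos: [437.8, 331.1, 107.5]
tcp_rot: [-3.138, 0.002, -1.642]
ft_force: [0.6, -0.2, -0.8]
opening: 0.318
```

```bash
python3 -m inch '[[0,0,0,0,0,-40,-1],[0,0,0,0,0,-40,-1],[0,0,0,0,0,-19,-1],[0,0,0,0,0,-3,-1],[0,0,0,0,0,0,0.0],[0,0,0,0,0,0,0.0],[0,0,0,0,0,0,0],[0,0,0,7,-0.5,0,0],[0,0,0,6,-0.5,0,0],[0,0,0,0,0,0,-1]]'
python3 -m inch '[[0,0,0,0,0,0,-1],[0,0,0,0,0,0,-1],[0,0,0,0,0,0,-1],[0,0,0,0,0,0,-1],[0,0,0,0,0,0,-1]]'

```

```text
t: 15.15
eef_pos: [451.2, 329.6, 3.3]
tcp_rot: [-3.141, 0.0, -1.643]
ft_force: [-0.7, 0.5, 0.6]
opening: 0.458
t: 15.65
eef_pos: [449.9, 329.5, 3.2]
tcp_rot: [3.141, -0.0, -1.642]
ft_force: [-0.5, -0.3, -0.1]
opening: 0.316
```

```bash
python3 -m inch '[[0,0,0,0,0,40,-1],[0,0,0,0,0,40,-1],[0,0,4,-6,-15,30,-1],[0,0,5,-8,-45,0,-1],[0,0,4.8,-8,-45,0,-1],[0,0,0,-8,-45,0,-1],[0,0,0,-8,-45,0,-1],[0,0,0,-4,-40,0,-1],[0,0,0,-4,-40,0,-1],[0,0,0,0,0,0,-1]]'
python3 - <<'E'
from h import *
s=state(); print(tr(s["eef_pos"]),np.rad2deg(s["tcp_rot"]),s["opening"])
c=cam("wrist"); np.savez("w6.npz",**{k:np.array(v) for k,v in c.items()}); save(c,"w6")
w=cloud(c); z=s["eef_pos"][2]; print(z)
t=tr(w)
m=(t[...,2]>z-8)&(t[...,2]<z+30)&(t[...,0]>-90)&(t[...,0]<60)&(abs(t[...,1]-tr(s["eef_pos"])[1])<17)
print(np.percentile(t[m],[1,50,99],0).round(1))
E
```

```text
t: 16.65
eef_pos: [403.5, 51.4, 113.3]
tcp_rot: [3.141, -0.0, -1.405]
ft_force: [-1.2, 1.2, -1.4]
opening: 0.317
[-63.76867228  91.92141793 113.33923463] [ 1.79986360e+02 -1.67814898e-02 -8.05284500e+01] 0.31651126302318083
113.3392346301098
[[-74.4  76.6 116.3]
 [-41.2  91.6 129.9]
 [ -7.6 107.2 140.4]]
```

View pics/w6.png

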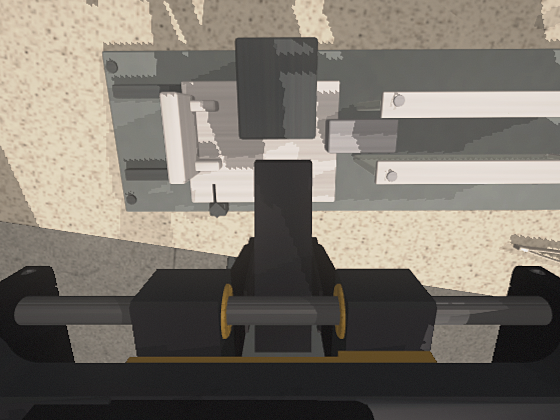

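```bash
python3 -m inch '[[0,0,0,-0.5,3,0,-1],[0,0,0,0,0,-25,-1],[0,0,0,0,0,-25,-1],[0,0,0,0,0,-20,-1],[0,0,0,0,0,-6,-1],[0,0,0,0,0,0,-1]]'
python3 - <<'E'
from h import *
s=state(); print(tr(s["eef_pos"]),np.rad2deg(s["tcp_rot"]),s["opening"],s["ft_force"])
E
```

```text
t: 17.3
eef_pos: [403.3, 58.5, 36.8]
tcp_rot: [3.14, 0.0, -1.399]
ft_force: [0.3, -0.1, -1.5]
opening: 0.313
[-62.84187093  99.02964481  36.76302705] [ 1.79910141e+02  1.36176739e-02 -8.01833228e+01] 0.31318930617108126 [ 0.33549177 -0.05217069 -1.47498963]
```

```bash
python3 -m inch '[[0,0,0,0.7,-4,0,-1],[0,0,0,0,0,-1.5,-1],[0,0,0,0,0,0,-1],[0,0,0,0,0,0,-1]]'
python3 - <<'E'
from h import *
s=state(); print(tr(s["eef_pos"]),np.rad2deg(s["tcp_rot"]),s["opening"],s["ft_force"])
E
```

```text
t: 17.7
eef_pos: [404.4, 53.5, 36.2]
tcp_rot: [-3.141, -0.0, -1.401]
ft_force: [0.1, -0.1, -0.6]
opening: 0.312
[-62.55737666  93.86928317  36.15821911] [-1.79950698e+02 -1.49686568e-02 -8.02938805e+01] 0.31177696452846276 [ 0.05923791 -0.05894991 -0.59093658]
```

Now drive in, aiming y≈95.

```bash
python3 -m inch '[[0,0,0,5,2,-1,-1],[0,0,0,6,1,-1,-1],[0,0,0,6,1,0,-1],[0,0,0,5,1,0,-1],[0,0,0,0,0,0,-1]]'
python3 - <<'E'
from h import *
s=state(); print(tr(s["eef_pos"]),np.rad2deg(s["tcp_rot"]),s["opening"],s["ft_force"])
E
```

```text
t: 18.2
eef_pos: [427.0, 58.6, 33.7]
tcp_rot: [-3.141, -0.0, -1.401]
ft_force: [-0.6, -0.2, -1.6]
opening: 0.313
[-39.38032878  95.12233869  33.69197027] [-1.79964487e+02 -1.24544186e-02 -8.02714215e+01] 0.312876579578299 [-0.57015769 -0.24770785 -1.63626246]
```

```bash
python3 -m inch '[[0,0,0,4,0.7,0,-1],[0,0,0,4,0.7,0,-1],[0,0,0,3,0.5,0,-1],[0,0,0,0,0,0,-1]]'
python3 -m inch '[[0,0,0,3,0.5,0,-1],[0,0,0,3,0.5,0,-1],[0,0,0,0,0,0,-1]]'
python3 - <<'E'
from h import *
s=state(); print(tr(s["eef_pos"]),np.rad2deg(s["tcp_rot"]),s["opening"],s["ft_force"])
E
```

```text
t: 18.6
eef_pos: [437.7, 60.5, 33.7]
tcp_rot: [-3.141, -0.0, -1.401]
ft_force: [-0.7, 0.8, -1.4]
opening: 0.313
t: 18.9
eef_pos: [443.4, 61.5, 33.7]
tcp_rot: [3.141, -0.0, -1.401]
ft_force: [0.6, -0.4, -2.0]
opening: 0.309
[-22.77512323  95.14633599  33.66105382] [ 1.79992093e+02 -4.55234467e-03 -8.02775711e+01] 0.3088724465665447 [ 0.5948151  -0.37190791 -1.98502754]
```

```bash
python3 -m inch '[[0,0,0,2,0.3,0,-1],[0,0,0,2,0.3,0,-1],[0,0,0,0,0,0,-1]]'
python3 -m inch '[[0,0,0,2,0.3,0,-1],[0,0,0,0,0,0,-1]]'
python3 - <<'E'
from h import *
s=state(); print(tr(s["eef_pos"]),np.rad2deg(s["tcp_rot"]),s["opening"],s["ft_force"])
c=cam("wrist"); np.savez("w7.npz",**{k:np.array(v) for k,v in c.items()}); save(c,"w7")
c=cam("side"); t=tr(cloud(c))
m=(t[...,2]>36)&(t[...,2]<72)&(t[...,0]>-110)&(t[...,0]<5)&(abs(t[...,1]-95)<16)
print(m.sum(),np.percentile(t[m],[1,50,99],0).round(1) if m.any() else 0)
E
```

```text
t: 19.2
eef_pos: [445.1, 62.0, 33.3]
tcp_rot: [3.137, 0.001, -1.401]
ft_force: [-7.9, -2.1, -2.6]
opening: 0.313
t: 19.4
eef_pos: [445.5, 62.2, 33.2]
tcp_rot: [3.133, 0.001, -1.401]
ft_force: [-14.1, -4.4, 2.6]
opening: 0.313
[-20.55797585  95.47119618  33.20957079] [ 1.79529553e+02  6.14720519e-02 -8.02660760e+01] 0.3129086528126441 [-14.07857987  -4.41245518   2.63056866]
29 [[-64.3  86.   38.2]
 [-38.9 108.5  49.2]
 [  4.5 111.   71.7]]
```

View pics/w7.png

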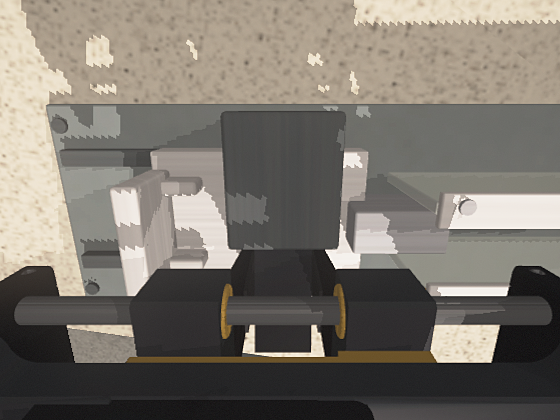

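```bash
python3 -m inch '[[0,0,0,3,0.5,0,-1],[0,0,0,0,0,0,-1],[0,0,0,0,0,0,-1],[0,0,0,0,0,0,-1]]'
python3 -m inch '[[0,0,0,-5,-0.8,0,-0.1],[0,0,0,0,0,0,-0.1],[0,0,0,0,0,0,-0.1],[0,0,0,0,0,0,-0.1],[0,0,0,-3,0,30,-0.1],[0,0,0,-5,0,40,-0.1],[0,0,0,-10,0,40,-1],[0,0,0,-10,0,40,-1],[0,0,0,0,0,30,-1],[0,0,0,0,0,0,-1]]'
python3 - <<'E'
from h import *
s=state(); print(tr(s["eef_pos"]),np.rad2deg(s["tcp_rot"]),s["opening"],s["ft_force"])
c=cam("wrist"); np.savez("w8.npz",**{k:np.array(v) for k,v in c.items()}); 
t=tr(cloud(c))
m=(t[...,2]>33)&(t[...,2]<75)&(t[...,0]>-110)&(t[...,0]<-2)&(abs(t[...,1]-95)<20)
print("wedge",np.percentile(t[m],[1,50,99],0).round(1))
u,v=map(int,proj(c,wo((-30,120,30)))); x0,y0=max(0,min(u-80,400)),max(0,min(v-60,300)); print(x0,y0)
save(c,"w8",(x0,y0,x0+160,y0+120),(800,600))
E
```

```text
t: 19.9
eef_pos: [446.8, 62.5, 33.0]
tcp_rot: [3.13, 0.002, -1.401]
ft_force: [-20.7, -7.9, 5.4]
opening: 0.315
t: 20.9
eef_pos: [420.7, 62.1, 217.3]
tcp_rot: [-3.134, -0.001, -1.401]
ft_force: [0.5, 0.8, -0.6]
opening: 0.171
[-45.00689055  99.63711288 217.33183532] [-1.79576939e+02 -8.01766235e-02 -8.02684639e+01] 0.17072181460940786 [ 0.50478872  0.81237141 -0.62250671]
wedge [[-60.9  80.7  50. ]
 [-31.7  94.5  57.8]
 [ -2.2 109.4  65.4]]
184 113
```

View pics/w8.png

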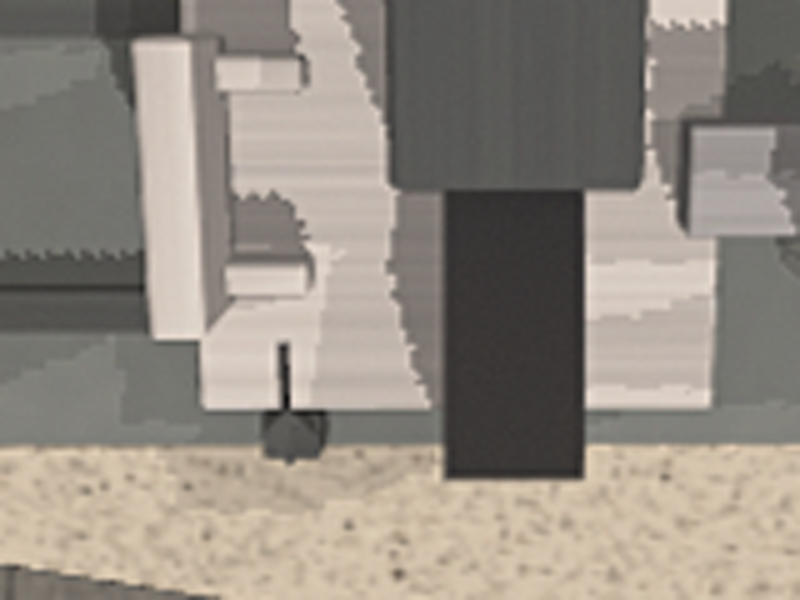

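```bash
python3 -m inch '[[0,0,8,10,-30,30,0],[0,0,8,10,-40,0,0],[0,0,8,10,-40,0,0],[0,0,8,10,-40,0,0],[0,0,8,10,-40,0,0],[0,0,8,10,-40,0,0],[0,0,8,0,0,0,0],[0,0,8,0,0,0,0],[0,0,8,0,0,0,0],[0,0,8,0,0,0,0]]'
python3 -m inch '[[0,0,8,0,0,0,0],[0,0,2,0,0,0,0],[0,0,0,0,0,0,0]]'
python3 - <<'E'
from h import *
s=state(); print(s["eef_pos"],np.rad2deg(s["tcp_rot"]),s["joints"])
for n in("wrist","scene"):
    c=cam(n); np.savez(n+"9.npz",**{k:np.array(v) for k,v in c.items()}); save(c,n+"9"); w=cloud(c)
    for r in regions_of("bottle_0_mid",n):
        p=w[r["pixels"]]; p=p[~np.isnan(p[:,0])]
        if len(p): q=p[p[:,2]>80]; print(n,round(r["score"],2),(np.array(r["box"])*[560,420,560,420]).round(),np.median(p,0).round(),(q.min(0)/2+q.max(0)/2).round() if len(q) else 0)
    for b in ((560,720,-90,0),(600,720,-270,-200),(560,650,-340,-285)):
        m=(w[...,2]>80)&(w[...,2]<109)&(w[...,0]>b[0])&(w[...,0]<b[1])&(w[...,1]>b[2])&(w[...,1]<b[3])
        if m.any(): print(n,m.sum(),np.percentile(w[m],[5,50,95],0).round())
c=dict(np.load("scene1.npz")); w=cloud(c)
m=(w[...,2]>120)&(w[...,0]>520)&(w[...,0]<950)&(w[...,1]<300)&(w[...,1]>-300)&(w[...,2]<400)
H=np.zeros((9,13),int)
for x,y,z in w[m]: 
    i,j=int((x-520)//50),int((y+300)//50); H[i,j]=max(H[i,j],z)
print(H)
E
```

```text
t: 21.95
eef_pos: [478.5, -165.7, 241.9]
tcp_rot: [-3.14, 0.002, -0.008]
ft_force: [-0.3, 0.3, 0.2]
opening: 0.498
t: 22.25
eef_pos: [478.6, -165.5, 242.2]
tcp_rot: [-3.14, 0.002, 0.162]
ft_force: [0.3, 0.3, -0.1]
opening: 0.498
[ 478.59488683 -165.52363978  242.20001685] [-1.79926492e+02  9.68665004e-02  9.27023111e+00] [-4.63505127e-01  2.92967491e-01  1.80623885e+00  5.85185736e-05
  1.04450803e+00 -6.25329547e-01]
wrist 333 [[662. -54.  81.]
 [664. -49.  98.]
 [670. -43. 105.]]
wrist 41 [[ 642. -231.   80.]
 [ 646. -228.   84.]
 [ 651. -227.   88.]]
scene 0.66 [364. 213. 380. 242.] [ 605. -309.   48.] [ 609. -307.   94.]
scene 0.5 [349. 199. 360. 226.] [ 642. -234.   49.] [ 646. -233.   95.]
scene 35 [[ 643. -238.   81.]
 [ 648. -233.   95.]
 [ 653. -227.  108.]]
scene 37 [[ 603. -313.   82.]
 [ 610. -309.   96.]
 [ 615. -302.  107.]]
[[  0   0   0   0   0   0   0   0 333 352 340   0   0]
 [  0   0   0   0   0   0   0   0 305 345   0   0   0]
 [  0   0   0   0   0   0   0 178 237 248 167 225   0]
 [  0   0   0   0   0   0   0 181 165 165 165 243   0]
 [  0   0   0   0   0   0   0 181 274   0   0 240   0]
 [  0   0   0   0   0   0   0   0 268   0   0   0   0]
 [  0   0   0   0   0   0   0   0   0   0   0   0   0]
 [  0   0   0   0   0   0   0   0   0   0   0   0   0]
 [  0   0   0   0   0   0   0   0   0   0   0   0   0]]
```

View pics/wrist9.png

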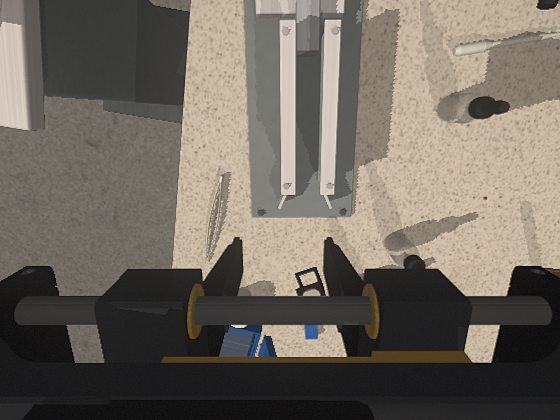

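```bash
python3 -m inch '[[0,0,0.5,37,23,-8,0],[0,0,0,37,23,-8,0],[0,0,0,37,23,-8,0],[0,0,0,37,23,-8,0],[0,0,0,39,25,-8,0],[0,0,0,0,0,-30,0],[0,0,0,0,0,0,0]]'
python3 - <<'E'
from h import *
s=state(); print(s["eef_pos"],np.rad2deg(s["tcp_rot"]))
c=cam("wrist"); w=cloud(c)
m=(w[...,2]>88)&(w[...,2]<109)&(abs(w[...,0]-666)<20)&(abs(w[...,1]+48)<20)
print(m.sum(),np.percentile(w[m],[2,50,98],0).round(1))
E
```

```text
t: 23.15
eef_pos: [664.5, -47.5, 169.4]
tcp_rot: [-3.139, 0.006, 0.171]
ft_force: [-1.0, -0.5, -0.5]
opening: 0.502
[664.47546756 -47.48616235 169.44536246] [-179.87412381    0.36583883    9.8003655 ]
231 [[662.3 -51.8  89.7]
 [667.6 -45.4 103.1]
 [673.6 -41.6 105.6]]
```

```bash
python3 -m inch '[[0,0,0,3,1,-30,0],[0,0,0,0,0,-30,0],[0,0,0,0,0,-20,0],[0,0,0,0,0,-8,0],[0,0,0,0,0,0,-1],[0,0,0,0,0,0,-1],[0,0,0,0,0,0,-1],[0,0,0,0,0,0,-1],[0,0,0,0,0,0,-1],[0,0,0,0,0,0,-1]]'
python3 -m inch '[[0,0,0,0,0,0,-1],[0,0,0,0,0,0,-1],[0,0,0,0,0,0,-1],[0,0,0,0,0,5,-1],[0,0,0,0,0,0,-1]]'
```

```text
t: 24.2
eef_pos: [668.9, -47.6, 86.4]
tcp_rot: [3.141, -0.001, 0.17]
ft_force: [-0.8, -0.6, 4.8]
opening: 0.132
t: 24.7
eef_pos: [668.9, -47.6, 91.2]
tcp_rot: [3.141, -0.001, 0.17]
ft_force: [-0.4, 1.1, -1.0]
opening: 0.132
```

```bash
python3 -m inch '[[0,0,0,0,0,25,-1],[0,0,0,-26,-27,0,-1],[0,0,0,-26,-27,0,-1],[0,0,0,-26,-27,0,-1],[0,0,0,-26,-27,0,-1],[0,0,0,-26,-27,0,-1],[0,0,0,-26,-28,0,-1],[0,0,0,0,0,0,-1],[0,0,0,0,0,0,-1]]'
python3 - <<'E'
from h import *
s=state(); print(tr(s["eef_pos"]),np.rad2deg(s["tcp_rot"]),s["opening"])
c=dict(np.load("wrist9.npz")); t=tr(cloud(c))
m=(t[...,2]>44)&(t[...,2]<54)&(abs(t[...,0])<14)&(t[...,1]<60)&(t[...,1]>-60)
print("nose",np.percentile(t[m],[1,3,50,99],0).round(1))
m=(t[...,2]>77)&(t[...,2]<82)&(abs(t[...,0])<30)&(t[...,1]<30)&(t[...,1]>-145)
print("lips",[(np.percentile(t[m&(abs(t[...,1]-y)<12)&(t[...,0]*k>0)][:,0],[1,99]).round(1)) for y in(0,-60,-120) for k in (1,-1)])
E
```

```text
t: 25.6
eef_pos: [513.5, -213.4, 118.0]
tcp_rot: [3.137, -0.004, 0.169]
ft_force: [-4.5, -9.1, 20.3]
opening: 0.176
[-1.54615584e-01 -1.87617198e+02  1.17953104e+02] [179.72098037  -0.21238344   9.66058286] 0.17574875242616986
nose [[-11.9   8.1  47. ]
 [-11.8   8.6  47.8]
 [ -0.4  31.6  49.7]
 [ 11.6  54.3  51.6]]
lips [array([13.4, 28.8]), array([-28.4, -13.8]), array([13.6, 28.8]), array([-29. , -13.6]), array([13.4, 28.6]), array([-28.6, -14.5])]
```

```bash
python3 - <<'E'
from h import *
s=state(); print(s["ft_force"],s["opening"])
a=[]
c=cam("wrist"); im=c["color"][...,::-1]
d=cam("scene"); u,v=map(int,proj(d,(513,-213,60))); b=cv2.resize(d["color"][v-35:v+35,u-40:u+40,::-1],(480,420),interpolation=3)
e=np.hstack([im[:,140:460],b]); cv2.imwrite("pics/x.png",e); print(e.shape,u,v)
E
```

```text
[-4.54845249 -9.11373311 20.32067499] 0.17574875242616986
(420, 800, 3) 332 238
```

View pics/x.png

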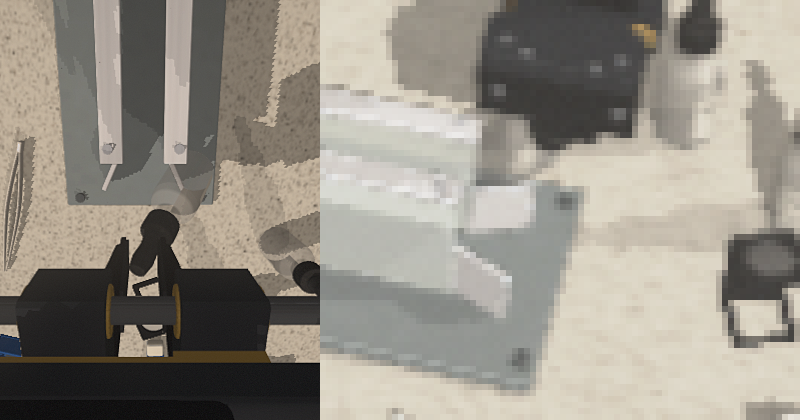

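```bash
python3 -m inch '[[0,0,0,0,0,5,-1],[0,0,0,0,0,10,-1],[0,0,0,0,0,20,-1],[0,0,0,0,-10,20,-1],[0,0,0,0,0,0,-1],[0,0,0,0,0,0,-1]]'
python3 - <<'E'
from h import *
s=state(); P=s["eef_pos"]; print(tr(P),s["ft_force"],s["opening"])
c=cam("wrist"); t=tr(cloud(c)); 
d=cam("side"); e=cam("scene")
def crop(c,p,r,sz):
    u,v=map(int,proj(c,p)); u=min(max(u,r),560-r); v=min(max(v,r),420-r)
    return cv2.resize(c["color"][v-r:v+r,u-r:u+r,::-1],(sz,sz),interpolation=3)
p=P-[0,0,40]
cv2.imwrite("pics/y.png",np.hstack([cv2.resize(c["color"][150:300,205:355,::-1],(400,400),interpolation=3),crop(e,p,25,400)]))
m=(t[...,2]>15)&(t[...,2]<P[2]+15)&(abs(t[...,0])<60)&(abs(t[...,1]-tr(P)[1]-10)<70)
for z in range(15,170,15):
    k=m&(abs(t[...,2]-z)<7.5)
    if k.sum()>5: print(z,k.sum(),np.percentile(t[k],[5,50,95],0).round().tolist())
E
```

```text
t: 26.3
eef_pos: [512.5, -220.2, 170.5]
tcp_rot: [-3.141, 0.0, 0.17]
ft_force: [0.6, -0.1, -0.5]
opening: 0.135
[  -2.39278282 -194.19001745  170.50427556] [ 0.62990012 -0.09176299 -0.52336981] 0.13527367910923654
30 93 [[-27.0, -165.0, 30.0], [24.0, -153.0, 37.0], [31.0, -145.0, 37.0]]
45 103 [[-27.0, -166.0, 38.0], [23.0, -154.0, 38.0], [31.0, -145.0, 39.0]]
75 1241 [[-27.0, -138.0, 78.0], [-13.0, -127.0, 79.0], [27.0, -116.0, 81.0]]
90 256 [[-31.0, -162.0, 86.0], [-18.0, -153.0, 92.0], [-3.0, -150.0, 97.0]]
105 391 [[-29.0, -167.0, 99.0], [-17.0, -157.0, 105.0], [-1.0, -154.0, 112.0]]
120 618 [[-26.0, -180.0, 114.0], [-13.0, -163.0, 123.0], [3.0, -158.0, 127.0]]
135 790 [[-23.0, -180.0, 128.0], [-13.0, -171.0, 131.0], [-0.0, -164.0, 137.0]]
150 757 [[-17.0, -188.0, 144.0], [-8.0, -179.0, 152.0], [3.0, -174.0, 156.0]]
165 360 [[-11.0, -188.0, 158.0], [-5.0, -185.0, 165.0], [3.0, -182.0, 172.0]]
```

View pics/y.png

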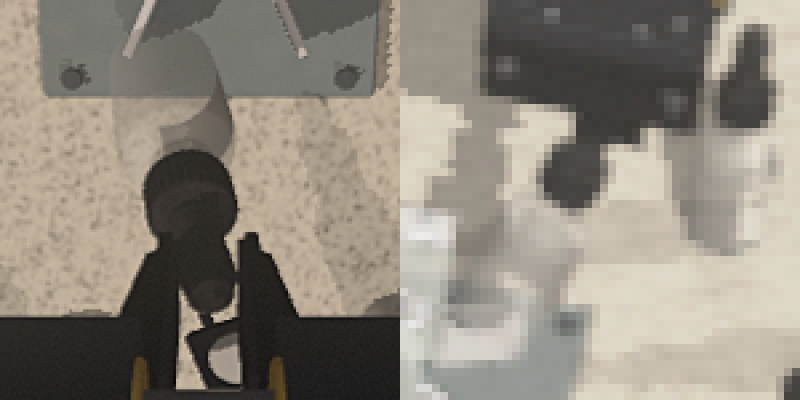

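```bash
python3 -m inch '[[0,0,0,1,-14,0,-1],[0,0,0,1,-14,0,-1],[0,0,0,1,-14,0,-1],[-5,-3.2,0,0,0,0,-1],[-5,-3.2,0,0,0,0,-1],[-5,-3.2,0,0,0,0,-1],[-5,-3.2,0,0,0,0,-1],[0,0,0,0,0,0,-1],[0,0,0,0,0,0,-1]]'
cat > tilt.py <<'E'
from h import *
s=state(); P=s["eef_pos"]; print(P,np.rad2deg(s["tcp_rot"]),s["ft_force"],s["opening"])
for n in("wrist","scene"):
    c=cam(n); w=cloud(c)
    m=(w[...,2]>12)&(w[...,2]<P[2]+15)&(abs(w[...,0]-P[0])<50)&(abs(w[...,1]-P[1])<50)
    for z in range(20,190,10):
        k=m&(abs(w[...,2]-z)<5)
        if k.sum()>5: q=w[k]; print(n,z,k.sum(),np.percentile(q,[3,97],0).round()[:,:2].tolist())
    if n=="wrist": a=cv2.resize(c["color"][150:300,205:355,::-1],(400,400),interpolation=3)
    else:
        u,v=map(int,proj(c,P-[0,0,40])); a=np.hstack([a,cv2.resize(c["color"][v-25:v+25,u-25:u+25,::-1],(400,400),interpolation=3)])
import sys; cv2.imwrite("pics/"+sys.argv[1]+".png",a)
E
python3 tilt.py t1
```

```text
t: 27.35
eef_pos: [515.9, -263.2, 170.8]
tcp_rot: [2.758, -0.156, 0.2]
ft_force: [-0.2, -0.9, -1.0]
opening: 0.135
[ 515.88255056 -263.16736927  170.78586253] [158.04611941  -8.93482938  11.48738111] [-0.18730758 -0.85841764 -0.99528793] 0.13454592464707052
wrist 20 18 [[545.0, -307.0], [557.0, -288.0]]
wrist 30 14 [[545.0, -309.0], [558.0, -288.0]]
wrist 40 34 [[546.0, -312.0], [559.0, -288.0]]
wrist 50 23 [[548.0, -313.0], [560.0, -292.0]]
wrist 80 214 [[500.0, -265.0], [528.0, -250.0]]
wrist 90 244 [[500.0, -265.0], [528.0, -250.0]]
wrist 100 270 [[500.0, -263.0], [528.0, -249.0]]
wrist 110 299 [[500.0, -263.0], [528.0, -248.0]]
wrist 120 694 [[500.0, -270.0], [529.0, -248.0]]
wrist 130 384 [[504.0, -269.0], [526.0, -253.0]]
wrist 140 248 [[504.0, -263.0], [524.0, -252.0]]
wrist 150 556 [[505.0, -267.0], [524.0, -252.0]]
wrist 160 216 [[508.0, -260.0], [520.0, -255.0]]
wrist 170 375 [[503.0, -260.0], [523.0, -250.0]]
wrist 180 517 [[498.0, -264.0], [522.0, -245.0]]
scene 20 7 [[494.0, -293.0], [549.0, -230.0]]
scene 40 14 [[531.0, -311.0], [559.0, -287.0]]
scene 50 60 [[522.0, -313.0], [559.0, -291.0]]
scene 80 21 [[500.0, -282.0], [519.0, -252.0]]
scene 90 29 [[500.0, -282.0], [516.0, -252.0]]
scene 100 31 [[501.0, -280.0], [518.0, -250.0]]
scene 110 29 [[501.0, -280.0], [516.0, -250.0]]
scene 120 40 [[500.0, -279.0], [523.0, -253.0]]
scene 130 44 [[504.0, -277.0], [523.0, -251.0]]
scene 140 14 [[507.0, -272.0], [517.0, -255.0]]
scene 150 31 [[505.0, -271.0], [521.0, -253.0]]
scene 160 8 [[508.0, -270.0], [519.0, -262.0]]
scene 180 14 [[504.0, -273.0], [528.0, -264.0]]
```

View pics/t1.png

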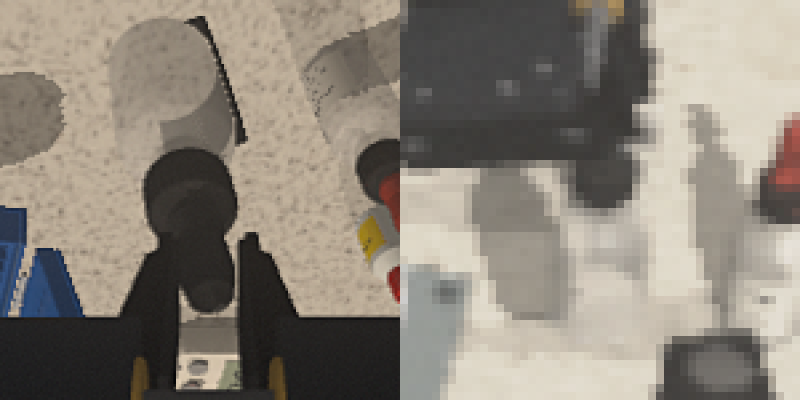

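```bash
python3 -m inch '[[0,0,0,0,0,-25,-1],[0,0,0,0,0,-25,-1],[0,0,0,0,0,-15,-1],[0,0,0,0,0,-5,-1],[0,0,0,0,0,0,-1],[0,0,0,0,0,0,-1]]'
python3 -m inch '[[0,0,0,0,0,-2,-1],[0,0,0,0,0,-2,-1],[0,0,0,0,0,0,-1]]'
```

```text
t: 28.05
eef_pos: [516.1, -263.2, 101.4]
tcp_rot: [2.756, -0.158, 0.2]
ft_force: [-0.3, -0.2, -0.3]
opening: 0.133
t: 28.35
eef_pos: [516.0, -262.8, 97.2]
tcp_rot: [2.756, -0.158, 0.201]
ft_force: [-0.5, -0.2, 2.1]
opening: 0.136
```

```bash
python3 -m inch '[[0,0,0,0,0,-1,-1],[0,0,0,0,0,0,-1],[0,0,0,0,0,0,-0.4],[0,0,0,0,0,0,-0.4],[0,0,0,0,0,0,-0.2],[0,0,0,0,0,0,-0.2]]'
python3 -m inch '[[0,0,0,-3,8,18,0],[0,0,0,-4,8,25,0],[5,3.2,0,0,0,25,0],[5,3.2,0,0,0,0,0],[5,3.2,0,0,0,0,0],[5,3.2,0,0,0,0,0],[0,0,0,0,0,0,0]]'
python3 - <<'E'
from h import *
s=state(); P=s["eef_pos"]; print(P,np.rad2deg(s["tcp_rot"]))
c=cam("wrist"); w=cloud(c)
m=(w[...,2]>12)&(w[...,2]<120)&(abs(w[...,0]-516)<28)&(abs(w[...,1]+262)<28)
for z in range(20,120,12):
        k=m&(abs(w[...,2]-z)<6)
        if k.sum()>5: print(z,k.sum(),np.percentile(w[k],[2,50,98],0).round().tolist())
E
```

```text
t: 28.95
eef_pos: [515.6, -262.5, 95.6]
tcp_rot: [2.757, -0.157, 0.201]
ft_force: [-0.2, -0.2, -0.0]
opening: 0.381
t: 29.65
eef_pos: [508.4, -250.3, 156.7]
tcp_rot: [3.11, -0.004, 0.166]
ft_force: [0.7, 0.0, -0.7]
opening: 0.501
[ 508.4342263  -250.31424361  156.65395737] [178.18702737  -0.25750792   9.51276678]
20 96 [[500.0, -264.0, 14.0], [514.0, -252.0, 20.0], [530.0, -250.0, 26.0]]
32 112 [[501.0, -263.0, 26.0], [512.0, -253.0, 32.0], [530.0, -250.0, 37.0]]
44 311 [[501.0, -276.0, 39.0], [514.0, -255.0, 47.0], [533.0, -251.0, 50.0]]
56 226 [[504.0, -271.0, 50.0], [514.0, -259.0, 52.0], [529.0, -254.0, 55.0]]
68 111 [[506.0, -267.0, 63.0], [514.0, -257.0, 68.0], [527.0, -256.0, 74.0]]
80 321 [[506.0, -273.0, 75.0], [515.0, -262.0, 76.0], [527.0, -257.0, 85.0]]
92 90 [[510.0, -267.0, 86.0], [515.0, -262.0, 94.0], [523.0, -260.0, 98.0]]
104 191 [[511.0, -271.0, 99.0], [516.0, -265.0, 104.0], [521.0, -261.0, 105.0]]
```

```bash
python3 -m inch '[[1.5,0,0,7.5,-16,0,0],[0,0,0,0,-1,-25,0],[0,0,0,0,0,-25,0],[0,0,0,0,0,-20,0],[0,0,0,0,0,-6,0],[0,0,0,0,0,0,0]]'
python3 -m inch '[[0,0,0,0,0,0,-1],[0,0,0,0,0,0,-1],[0,0,0,0,0,0,-1],[0,0,0,0,0,0,-1],[0,0,0,0,0,0,-1],[0,0,0,0,0,0,-1],[0,0,0,0,0,0,-1],[0,0,0,0,0,0,-1],[0,0,0,0,0,0,-1]]'
python3 - <<'E'
from h import *
s=state(); print(tr(s["eef_pos"]),np.rad2deg(s["tcp_rot"]))
E
```

```text
t: 30.3
eef_pos: [514.7, -265.3, 80.2]
tcp_rot: [3.135, -0.008, 0.168]
ft_force: [0.0, 0.4, 0.5]
opening: 0.498
t: 31.2
eef_pos: [515.3, -266.0, 81.0]
tcp_rot: [3.134, -0.009, 0.167]
ft_force: [-0.2, -1.0, 3.5]
opening: 0.134
[  -7.31675739 -239.78144627   80.95880038] [179.58432394  -0.51819093   9.57850808]
```

```bash
python3 -m inch '[[0,0,0,0,0,10,-1],[0,0,0,0,0,10,-1],[0,0,0,4,5,0,-1],[0,0,0,1,12,0,-1],[0,0,0,-1,15,0,-1],[0,0,0,-2,15,0,-1],[0,0,0,0,5,0,-1],[0,0,0,0,0,0,-1]]'
python3 - <<'E'
from h import *
s=state(); print(tr(s["eef_pos"]),s["opening"],s["ft_force"])
c=cam("wrist"); P=tr(s["eef_pos"]); t=tr(cloud(c))
m=(t[...,2]>15)&(t[...,2]<100)&(abs(t[...,0]-P[0])<25)&(abs(t[...,1]-P[1]-5)<25)
for z in range(25,100,12):
        k=m&(abs(t[...,2]-z)<6)
        if k.sum()>5: print(z,k.sum(),np.percentile(t[k],[2,50,98],0).round().tolist())
E
```

```text
t: 32.0
eef_pos: [517.2, -212.7, 100.8]
tcp_rot: [3.135, -0.008, 0.169]
ft_force: [-1.0, -0.4, 0.1]
opening: 0.137
[   3.53645182 -187.56722447  100.76496583] 0.13670470285751501 [-0.98022179 -0.42675434  0.08933691]
25 110 [[-11.0, -182.0, 22.0], [4.0, -174.0, 27.0], [19.0, -172.0, 31.0]]
37 182 [[-11.0, -183.0, 31.0], [6.0, -174.0, 37.0], [28.0, -158.0, 43.0]]
49 189 [[-11.0, -183.0, 43.0], [4.0, -174.0, 49.0], [19.0, -172.0, 55.0]]
61 329 [[-12.0, -189.0, 56.0], [3.0, -175.0, 63.0], [19.0, -172.0, 67.0]]
73 657 [[-10.0, -191.0, 67.0], [4.0, -180.0, 70.0], [18.0, -174.0, 75.0]]
85 131 [[-5.0, -182.0, 82.0], [4.0, -179.0, 87.0], [12.0, -177.0, 91.0]]
97 306 [[-4.0, -186.0, 91.0], [3.0, -181.0, 96.0], [10.0, -178.0, 100.0]]
```

```bash
python3 -m inch '[[0,0,0,-3.5,-0.6,-5,-1],[0,0,0,0,0,-5,-1],[0,0,0,0,0,0,-1],[0,0,0,-1.7,9.9,0,-1],[0,0,0,-1.7,9.9,0,-1],[0,0,0,0,0,0,-1]]'
python3 - <<'E'
from h import *
s=state(); print(tr(s["eef_pos"]),s["opening"],s["ft_force"])
E
```

```text
t: 32.65
eef_pos: [509.9, -193.3, 90.9]
tcp_rot: [3.135, -0.008, 0.168]
ft_force: [-0.4, -0.2, -0.5]
opening: 0.136
[  -0.35763592 -167.16233884   90.8751542 ] 0.136374818559551 [-0.39022368 -0.18957967 -0.48246479]
```

```bash
python3 -m inch '[[0,0,0,-2,12,0,-1],[0,0,0,-2,12,0,-1],[0,0,0,-2,12,0,-1],[0,0,0,-2,12,0,-1],[0,0,0,-2,12,0,-1],[0,0,0,0,0,0,-1]]'
python3 - <<'E'
from h import *
s=state(); print(tr(s["eef_pos"]),s["opening"],s["ft_force"])
E
```

```text
t: 33.25
eef_pos: [499.9, -133.1, 90.8]
tcp_rot: [3.135, -0.008, 0.169]
ft_force: [-0.5, -0.2, -0.2]
opening: 0.135
[-4.15576495e-02 -1.06197684e+02  9.08114682e+01] 0.1349578706629074 [-0.5070881  -0.19890863 -0.20540818]
```

```bash
python3 -m inch '[[0,0,0,-2,12,0,-1],[0,0,0,-2,12,0,-1],[0,0,0,-2,12,0,-1],[0,0,0,-2,12,0,-1],[0,0,0,-2,12,0,-1],[0,0,0,-2,12,0,-1],[0,0,0,-2,12,0,-1],[0,0,0,0,0,0,-1]]'
python3 - <<'E'
from h import *
s=state(); print(tr(s["eef_pos"]),s["opening"],s["ft_force"])
E
```

```text
t: 34.05
eef_pos: [485.9, -49.3, 90.8]
tcp_rot: [3.135, -0.008, 0.169]
ft_force: [1.1, -0.7, -0.4]
opening: 0.134
[  0.3719641  -21.19808681  90.80072189] 0.1343574968608966 [ 1.14737244 -0.72909102 -0.43925734]
```

```bash
python3 -m inch '[[0,0,0,-1,5,0,-1],[0,0,0,-0.7,4,0,-1],[0,0,0,-0.3,2,0,-1],[0,0,0,-0.3,2,0,-1],[0,0,0,0,0,0,-1]]'
python3 - <<'E'
from h import *
s=state(); print(tr(s["eef_pos"]),s["opening"],s["ft_force"])
E
```

```text
t: 34.55
eef_pos: [484.0, -37.6, 90.7]
tcp_rot: [3.135, -0.009, 0.167]
ft_force: [-0.1, 0.2, 0.0]
opening: 0.135
[ 0.42553198 -9.39903583 90.74740386] 0.13483536601209176 [-0.12793004  0.19991709  0.03183309]
```

```bash
python3 -m inch '[[0,0,0,-0.3,1.5,0,-1],[0,0,0,-0.2,1.5,0,-1],[0,0,0,0,0,0,-1]]'
python3 -m inch '[[0,0,0,-0.2,1,-0.5,-1],[0,0,0,0,0,0,-1]]'
python3 - <<'E'
from h import *
s=state(); print(tr(s["eef_pos"]),s["opening"],s["ft_force"])
E
```

```text
t: 34.85
eef_pos: [483.6, -34.8, 90.8]
tcp_rot: [3.134, -0.009, 0.167]
ft_force: [0.3, -2.4, -0.3]
opening: 0.133
t: 35.05
eef_pos: [483.7, -34.1, 90.4]
tcp_rot: [3.134, -0.01, 0.167]
ft_force: [1.0, -5.2, 0.8]
opening: 0.134
[ 0.73283674 -5.82659309 90.42223006] 0.1339428734950627 [ 0.97007383 -5.19409994  0.77217338]
```

```bash
python3 -m inch '[[0,0,0,0.1,-0.8,-1.2,-1],[0,0,0,0,0,0,-1],[0,0,0,0,0,0,-0.3],[0,0,0,0,0,0,-0.3],[0,0,0,0,0,0,-0.3],[0,0,0,0,0,0,-0.3],[0,0,0,0,0,30,-0.3],[0,0,0,0,0,40,0],[0,0,0,0,-10,40,0],[0,0,0,0,0,0,0]]'
python3 - <<'E'
from h import *
s=state(); print(s["eef_pos"],np.rad2deg(s["tcp_rot"]))
c=cam("wrist"); t=tr(cloud(c))
m=(t[...,2]>83)&(t[...,2]<120)&(abs(t[...,0])<12)&(abs(t[...,1]+10)<30)
print(m.sum(),np.percentile(t[m],[2,50,98],0).round(1) if m.any() else 0)
k=m&(t[...,2]>108); print(np.median(t[k],0))
c=cam("scene"); t=tr(cloud(c)); m=(t[...,2]>85)&(t[...,2]<120)&(abs(t[...,0])<14)&(abs(t[...,1]+10)<30); print(m.sum(),np.percentile(t[m],[5,50,95],0).round(1))
w=cloud(c)
for r in regions_of("bottle_0_mid","scene"):
        p=w[r["pixels"]]; p=p[~np.isnan(p[:,0])]; q=p[p[:,2]>80]
        if len(q): print(round(r["score"],2),np.median(p,0).round(),(q.min(0)/2+q.max(0)/2).round())
E
```

```text
t: 36.05
eef_pos: [485.1, -45.3, 203.4]
tcp_rot: [3.132, -0.016, 0.167]
ft_force: [1.0, 0.1, -0.9]
opening: 0.49
[485.12722132 -45.26550242 203.39169128] [179.43571112  -0.90355846   9.57620013]
414 [[ -7.9 -13.7  83.2]
 [  1.2  -5.5  92.1]
 [ 10.9   0.7 113.2]]
[  1.10957406  -7.87037873 111.87346511]
48 [[ -5.4 -16.8  85.5]
 [ -0.8  -8.3  99.2]
 [  6.7   0.8 113.8]]
0.78 [ 602. -309.   51.] [ 606. -309.   93.]
0.65 [444. 102.  34.] [443. 127.  82.]
```

```bash
python3 -m inch '[[0,0.7,0,32,-37,0,0],[0,0,0,32,-37,0,0],[0,0,0,33,-38,-10,0],[0,0,0,33,-38,-15,0],[0,0,0,33,-38,-15,0],[0,0,0,0,0,0,0],[0,0,0,0,0,0,0]]'
python3 - <<'E'
from h import *
s=state(); print(s["eef_pos"],np.rad2deg(s["tcp_rot"]))
c=cam("wrist"); w=cloud(c)
for a,b in((648,-233),(609,-309)):
    m=(w[...,2]>88)&(w[...,2]<109)&(abs(w[...,0]-a)<18)&(abs(w[...,1]-b)<18)
    if m.any(): print(m.sum(),np.percentile(w[m],[2,50,98],0).round(1).tolist())
E
```

```text
t: 36.9
eef_pos: [641.6, -227.8, 157.7]
tcp_rot: [3.139, 0.007, 0.166]
ft_force: [-0.0, 0.7, 0.9]
opening: 0.502
[ 641.59684585 -227.82622106  157.66597976] [179.87940348   0.40994802   9.53262336]
259 [[642.8, -237.5, 88.7], [648.2, -230.7, 102.8], [654.0, -227.1, 105.5]]
2 [[614.0, -303.9, 89.2], [614.4, -303.9, 89.4], [614.8, -303.9, 89.5]]
```

```bash
python3 -m inch '[[0,0,0,6.8,-5,0,0],[0,0,0,0,0,-25,0],[0,0,0,0,0,-25,0],[0,0,0,0,0,-20,0],[0,0,0,0,0,-7,0],[0,0,0,0,0,0,0]]'
python3 -m inch '[[0,0,0,0,0,0,-1],[0,0,0,0,0,0,-1],[0,0,0,0,0,0,-1],[0,0,0,0,0,0,-1],[0,0,0,0,0,0,-1],[0,0,0,0,0,0,-1],[0,0,0,0,0,0,-1],[0,0,0,0,0,0,-1],[0,0,0,0,0,0,-1]]'
```

```text
t: 37.55
eef_pos: [649.1, -232.3, 83.7]
tcp_rot: [3.137, 0.004, 0.168]
ft_force: [-0.1, 0.1, -0.1]
opening: 0.499
t: 38.45
eef_pos: [649.2, -233.0, 84.0]
tcp_rot: [3.136, 0.003, 0.167]
ft_force: [-0.5, 0.8, 5.8]
opening: 0.133
```

```bash
python3 -m inch '[[0,0,0,0,0,10,-1],[0,0,0,0,0,12,-1],[0,0,0,-10,0,0,-1],[0,0,0,-17,0,0,-1],[0,0,0,-20,1,0,-1],[0,0,0,-20,1,0,-1],[0,0,0,-20,0,0,-1],[0,0,0,-20,0,0,-1],[0,0,0,-15,0,0,-1],[0,0,0,-9,0,0,-1]]'
cat > chk.py <<'E'
from h import *
s=state(); P=tr(s["eef_pos"]); print(P.round(1),np.rad2deg(s["tcp_rot"]).round(1),s["opening"],s["ft_force"].round(1))
c=cam("wrist"); t=tr(cloud(c))
m=(t[...,2]>12)&(t[...,2]<P[2])&(abs(t[...,0]-P[0])<25)&(abs(t[...,1]-P[1]-5)<25)
for z in range(25,100,12):
        k=m&(abs(t[...,2]-z)<6)
        if k.sum()>5: print(z,k.sum(),np.percentile(t[k],[2,50,98],0).round().tolist())
E
python3 -m inch '[[0,0,0,0,0,0,-1],[0,0,0,0,0,0,-1]]' >/dev/null; python3 chk.py
```

```text
t: 39.45
eef_pos: [516.6, -230.7, 106.0]
tcp_rot: [3.137, 0.004, 0.167]
ft_force: [-0.1, 0.1, -0.0]
opening: 0.13
[   1.8 -205.9  106. ] [179.7   0.2   9.6] 0.13617350915518503 [ 0.6  0.2 -0.7]
25 86 [[-13.0, -199.0, 24.0], [2.0, -192.0, 28.0], [16.0, -190.0, 31.0]]
37 143 [[-13.0, -200.0, 32.0], [2.0, -192.0, 37.0], [16.0, -190.0, 43.0]]
49 173 [[-13.0, -200.0, 43.0], [1.0, -192.0, 49.0], [16.0, -190.0, 55.0]]
61 267 [[-14.0, -205.0, 55.0], [1.0, -192.0, 63.0], [17.0, -190.0, 67.0]]
73 735 [[-13.0, -209.0, 67.0], [1.0, -198.0, 72.0], [16.0, -191.0, 77.0]]
85 97 [[-8.0, -201.0, 84.0], [1.0, -196.0, 88.0], [11.0, -195.0, 90.0]]
97 378 [[-6.0, -205.0, 91.0], [1.0, -199.0, 98.0], [9.0, -195.0, 103.0]]
```

```bash
python3 -m inch '[[0,0,0,-1.5,0,-6,-1],[0,0,0,0,0,-6.5,-1],[0,0,0,-1,6,0,-1],[0,0,0,-2,12,0,-1],[0,0,0,-2,12,0,-1],[0,0,0,-2,12,0,-1],[0,0,0,-2,12,0,-1],[0,0,0,-2,12,0,-1],[0,0,0,0,0,0,-1]]'
python3 - <<'E'
from h import *
s=state(); print(tr(s["eef_pos"]),s["opening"],s["ft_force"])
E
```

```text
t: 40.6
eef_pos: [505.3, -163.3, 93.4]
tcp_rot: [3.137, 0.004, 0.169]
ft_force: [0.6, -0.8, -0.3]
opening: 0.134
[   0.2283545  -136.82206786   93.38450416] 0.1342885533549764 [ 0.55509977 -0.83958885 -0.26483329]
```

```bash
python3 -m inch '[[0,0,0,-2,12,0,-1],[0,0,0,-2,12,0,-1],[0,0,0,-2.2,12,0,-1],[0,0,0,-2.2,12,0,-1],[0,0,0,-2,12,0,-1],[0,0,0,-2,12,0,-1],[0,0,0,-1,6,0,-1],[0,0,0,-1,6,0,-1],[0,0,0,0,0,0,-1]]'
python3 - <<'E'
from h import *
s=state(); print(tr(s["eef_pos"]),s["opening"],s["ft_force"])
E
```

```text
t: 41.5
eef_pos: [491.2, -80.3, 93.3]
tcp_rot: [3.137, 0.003, 0.168]
ft_force: [0.3, 0.7, -0.3]
opening: 0.135
[  0.32836756 -52.68222862  93.28551966] 0.13547634979382003 [ 0.34372322  0.69320762 -0.25085649]
```

```bash
python3 -m inch '[[0,0,0,-1,5,0,-1],[0,0,0,-0.5,3,0,-1],[0,0,0,-0.3,2,0,-1],[0,0,0,0,0,0,-1]]'
python3 -m inch '[[0,0,0,-0.2,1.5,0,-1],[0,0,0,-0.2,1,0,-1],[0,0,0,0,0,0,-1]]'
python3 - <<'E'
from h import *
s=state(); print(tr(s["eef_pos"]),s["opening"],s["ft_force"])
E
```

```text
t: 41.9
eef_pos: [489.4, -70.7, 93.2]
tcp_rot: [3.137, 0.003, 0.167]
ft_force: [0.3, -0.0, -1.1]
opening: 0.132
t: 42.2
eef_pos: [489.1, -68.5, 93.3]
tcp_rot: [3.136, 0.003, 0.167]
ft_force: [0.1, 0.4, -1.3]
opening: 0.139
[  0.31864902 -40.65042161  93.29873125] 0.13882997004119832 [ 0.05588337  0.36053827 -1.29822551]
```

```bash
python3 -m inch '[[0,0,0,-0.2,1,0,-1],[0,0,0,-0.2,1,0,-1],[0,0,0,0,0,0,-1]]'
python3 -m inch '[[0,0,0,-0.2,1,0,-1],[0,0,0,0,0,0,-1]]'
python3 - <<'E'
from h import *
s=state(); print(tr(s["eef_pos"]),s["opening"],s["ft_force"])
E
```

```text
t: 42.5
eef_pos: [489.5, -67.1, 93.7]
tcp_rot: [3.135, 0.001, 0.168]
ft_force: [0.4, -6.9, 2.9]
opening: 0.134
t: 42.7
eef_pos: [489.5, -66.2, 93.8]
tcp_rot: [3.135, 0.001, 0.168]
ft_force: [1.3, -7.4, 3.6]
opening: 0.134
[  1.00862054 -38.51717694  93.83330471] 0.13391277453229833 [ 1.26401733 -7.39304016  3.55276259]
```

```bash
python3 -m inch '[[0,0,0,0.2,-1,-1.3,-1],[0,0,0,0,0,0,-1],[0,0,0,0,0,0,-0.3],[0,0,0,0,0,0,-0.3],[0,0,0,0,0,0,-0.3],[0,0,0,0,0,0,-0.3],[0,0,0,0,0,30,-0.3],[0,0,0,0,0,40,0],[0,0,0,0,-10,40,0],[0,0,0,0,0,0,0]]'
cat > row.py <<'E'
from h import *
s=state(); print(s["eef_pos"],np.rad2deg(s["tcp_rot"]))
c=cam("wrist"); t=tr(cloud(c))
for y in (-8,-41,-74,-107):
    m=(t[...,2]>86)&(t[...,2]<120)&(abs(t[...,0])<12)&(abs(t[...,1]-y)<12)
    if m.sum()>20: k=m&(t[...,2]>t[m][:,2].max()-4); print(y,m.sum(),np.percentile(t[m],[2,98],0).round(1).tolist(),"top",t[k].mean(0).round(1))
E
python3 row.py
```

```text
t: 43.7
eef_pos: [490.4, -77.2, 206.3]
tcp_rot: [3.133, -0.003, 0.167]
ft_force: [-0.4, -0.3, -0.8]
opening: 0.489
[490.37806799 -77.24702482 206.30704689] [179.52984057  -0.1992612    9.5718085 ]
-8 213 [[-4.4, -13.2, 88.7], [7.6, -2.4, 113.5]] top [  1.7  -8.5 112.1]
-41 226 [[-5.6, -46.4, 87.7], [6.0, -36.0, 113.6]] top [  0.3 -41.9 112.1]
```

```bash
python3 -m inch '[[0,0,0,20,-38,0,0],[0,0,0,20,-38,0,0],[0,0,0,20,-38,-10,0],[0,0,0,20,-38,-15,0],[0,0,0,20,-38,-15,0],[0,0,0,18,-36,0,0],[0,0,0,0,0,0,0],[0,0,0,0,0,0,0]]'
python3 - <<'E'
from h import *
s=state(); print(s["eef_pos"],np.rad2deg(s["tcp_rot"]))
c=cam("wrist"); w=cloud(c)
for a,b in((609,-309),):
    m=(w[...,2]>88)&(w[...,2]<109)&(abs(w[...,0]-a)<18)&(abs(w[...,1]-b)<18)
    if m.any(): print(m.sum(),np.percentile(w[m],[2,50,98],0).round(1).tolist())
E
```

```text
t: 44.55
eef_pos: [606.0, -302.3, 159.6]
tcp_rot: [3.139, 0.006, 0.166]
ft_force: [0.6, 0.2, 0.4]
opening: 0.5
[ 605.97247305 -302.32935115  159.6438844 ] [179.85432666   0.32896049   9.52344709]
260 [[604.9, -312.8, 88.9], [610.2, -306.0, 102.9], [615.9, -302.5, 105.5]]
```

Centre ≈ (610.3, -308.7).

```bash
python3 -m inch '[[0,0,0,4.3,-6.2,0,0],[0,0,0,0,0,-25,0],[0,0,0,0,0,-25,0],[0,0,0,0,0,-20,0],[0,0,0,0,0,-7,0],[0,0,0,0,0,0,0]]'
python3 -m inch '[[0,0,0,0,0,0,-1],[0,0,0,0,0,0,-1],[0,0,0,0,0,0,-1],[0,0,0,0,0,0,-1],[0,0,0,0,0,0,-1],[0,0,0,0,0,0,-1],[0,0,0,0,0,0,-1],[0,0,0,0,0,0,-1],[0,0,0,0,0,0,-1]]'
```

```text
t: 45.2
eef_pos: [610.9, -308.0, 84.5]
tcp_rot: [3.138, 0.004, 0.168]
ft_force: [-0.4, 0.4, 0.9]
opening: 0.499
t: 46.1
eef_pos: [611.1, -308.6, 85.3]
tcp_rot: [3.136, 0.003, 0.167]
ft_force: [-0.4, -0.1, 5.1]
opening: 0.134
```

```bash
python3 -m inch '[[0,0,0,0,0,10,-1],[0,0,0,0,0,12,-1],[0,0,0,-9,7,0,-1],[0,0,0,-15,13,0,-1],[0,0,0,-17,14,0,-1],[0,0,0,-17,14,0,-1],[0,0,0,-16,13,0,-1],[0,0,0,-13,11,0,-1],[0,0,0,-8,6,0,-1],[0,0,0,0,0,0,-1]]'
python3 chk.py
```

```text
t: 47.1
eef_pos: [515.6, -230.2, 107.7]
tcp_rot: [3.137, 0.003, 0.168]
ft_force: [0.7, -0.5, -0.8]
opening: 0.132
[  -1.  -204.5  107.7] [179.7   0.2   9.6] 0.1316583196920247 [ 0.7 -0.5 -0.8]
25 72 [[-15.0, -198.0, 23.0], [-0.0, -190.0, 27.0], [14.0, -188.0, 31.0]]
37 148 [[-16.0, -198.0, 32.0], [-1.0, -190.0, 37.0], [13.0, -188.0, 43.0]]
49 161 [[-16.0, -198.0, 43.0], [-1.0, -190.0, 49.0], [13.0, -188.0, 55.0]]
61 263 [[-17.0, -204.0, 55.0], [-2.0, -190.0, 63.0], [15.0, -188.0, 67.0]]
73 751 [[-16.0, -207.0, 67.0], [-1.0, -196.0, 72.0], [13.0, -189.0, 77.0]]
85 91 [[-11.0, -201.0, 85.0], [-1.0, -195.0, 88.0], [8.0, -194.0, 91.0]]
97 374 [[-9.0, -203.0, 91.0], [-1.0, -197.0, 98.0], [7.0, -194.0, 102.0]]
```

```bash
python3 -m inch '[[0,0,0,1,0,-6,-1],[0,0,0,0,0,-7,-1],[0,0,0,-1,6,0,-1],[0,0,0,-2,12,0,-1],[0,0,0,-2,12,0,-1],[0,0,0,-2,12,0,-1],[0,0,0,-2,12,0,-1],[0,0,0,-2,12,0,-1],[0,0,0,0,0,0,-1]]'
python3 - <<'E'
from h import *
s=state(); print(tr(s["eef_pos"]),s["opening"],s["ft_force"])
E
```

```text
t: 48.05
eef_pos: [505.4, -162.8, 93.9]
tcp_rot: [3.138, 0.004, 0.168]
ft_force: [-0.2, 0.7, -0.7]
opening: 0.132
[   0.40339575 -136.38020834   93.86916754] 0.13188019713777727 [-0.19270446  0.67647379 -0.73594597]
```

```bash
python3 -m inch '[[0,0,0,-2.2,12,0.5,-1],[0,0,0,-2.2,12,0,-1],[0,0,0,-2.2,12,0,-1],[0,0,0,-1.5,9,0,-1],[0,0,0,-1,5,0,-1],[0,0,0,-0.5,4,0,-1],[0,0,0,0,0,0,-1]]'
python3 - <<'E'
from h import *
s=state(); print(tr(s["eef_pos"]),s["opening"],s["ft_force"])
E
```

```text
t: 48.75
eef_pos: [496.4, -110.2, 94.5]
tcp_rot: [3.137, 0.003, 0.168]
ft_force: [-0.4, -0.7, -1.1]
opening: 0.132
[  0.36857156 -83.03257539  94.48840615] 0.13233933612173726 [-0.43890895 -0.68397018 -1.05794565]
```

Expected contact near -74.

```bash
python3 -m inch '[[0,0,0,-0.7,4,0,-1],[0,0,0,-0.5,2.5,0,-1],[0,0,0,-0.2,1.5,0,-1],[0,0,0,0,0,0,-1]]'
python3 -m inch '[[0,0,0,-0.2,1,0,-1],[0,0,0,-0.2,1,0,-1],[0,0,0,0,0,0,-1]]'
python3 - <<'E'
from h import *
s=state(); print(tr(s["eef_pos"]),s["opening"],s["ft_force"])
E
```

```text
t: 49.15
eef_pos: [494.9, -102.5, 94.5]
tcp_rot: [3.137, 0.003, 0.167]
ft_force: [-0.4, -0.2, 0.1]
opening: 0.129
t: 49.45
eef_pos: [494.5, -100.5, 94.5]
tcp_rot: [3.137, 0.003, 0.167]
ft_force: [-0.4, -0.7, -0.4]
opening: 0.134
[  0.19138421 -73.15705639  94.45977473] 0.1339131457294883 [-0.40707338 -0.67080862 -0.3852703 ]
```

```bash
python3 -m inch '[[0,0,0,-0.2,1,0,-1],[0,0,0,-0.1,0.7,0,-1],[0,0,0,0,0,0,-1]]'
python3 -m inch '[[0,0,0,-0.1,0.8,0,-1],[0,0,0,0,0,0,-1]]'
python3 - <<'E'
from h import *
s=state(); print(tr(s["eef_pos"]),s["opening"],s["ft_force"])
E
```

```text
t: 49.75
eef_pos: [494.2, -98.8, 94.5]
tcp_rot: [3.137, 0.003, 0.167]
ft_force: [0.4, 0.3, -0.6]
opening: 0.133
t: 49.95
eef_pos: [494.2, -98.0, 94.5]
tcp_rot: [3.137, 0.003, 0.167]
ft_force: [-0.2, 0.3, -1.6]
opening: 0.137
[  0.25295506 -70.64384854  94.45469975] 0.13746893352849676 [-0.19388122  0.27906637 -1.62604993]
```

```bash
python3 -m inch '[[0,0,0,-0.1,0.8,0,-1],[0,0,0,-0.1,0.8,0,-1],[0,0,0,0,0,0,-1]]'
python3 -m inch '[[0,0,0,-0.1,0.5,-0.5,-1],[0,0,0,0,0,0,-1]]'
python3 - <<'E'
from h import *
s=state(); print(tr(s["eef_pos"]),s["opening"],s["ft_force"])
E
```

```text
t: 50.25
eef_pos: [494.0, -96.5, 94.5]
tcp_rot: [3.137, 0.003, 0.167]
ft_force: [0.4, -1.1, -1.1]
opening: 0.134
t: 50.45
eef_pos: [494.0, -96.1, 94.0]
tcp_rot: [3.136, 0.003, 0.167]
ft_force: [0.5, -1.6, 0.0]
opening: 0.135
[  0.44816422 -68.73362679  94.00193394] 0.1347767002352328 [ 0.4675533  -1.58496796  0.01501392]
```

```bash
python3 -m inch '[[0,0,0,-0.1,0.6,-0.7,-1],[0,0,0,0,-0.3,0,-1],[0,0,0,0,0,0,-0.3],[0,0,0,0,0,0,-0.3],[0,0,0,0,0,0,-0.3],[0,0,0,0,0,0,-0.3],[0,0,0,0,0,30,-0.3],[0,0,0,0,0,40,0],[0,0,0,0,-10,50,0],[0,0,0,0,0,0,0]]'
python3 row.py
python3 - <<'E'
from h import *
c=cam("wrist"); save(c,"row"); d=cam("scene"); 
cv2.imwrite("pics/fin.png",np.hstack([cv2.resize(c["color"][0:300,130:430,::-1],(400,400)),cv2.resize(d["color"][170:290,290:430,::-1],(400,343),interpolation=3)[:400].copy() if 0 else cv2.resize(d["color"][150:290,290:430,::-1],(400,400),interpolation=3)]))
E
```

```text
t: 51.45
eef_pos: [495.8, -106.6, 217.6]
tcp_rot: [3.132, -0.004, 0.167]
ft_force: [1.3, 0.8, -0.2]
opening: 0.489
[ 495.77481854 -106.57267188  217.60775838] [179.47077385  -0.25565946   9.57470045]
-8 196 [[-4.0, -14.6, 87.1], [7.3, -2.4, 113.5]] top [  1.6  -8.6 112. ]
-41 201 [[-5.9, -47.3, 88.9], [6.6, -35.5, 113.6]] top [  0.4 -41.3 112.1]
-74 212 [[-6.3, -83.6, 88.6], [5.8, -73.3, 113.8]] top [ 1.000e-01 -7.910e+01  1.124e+02]
```

View pics/fin.png

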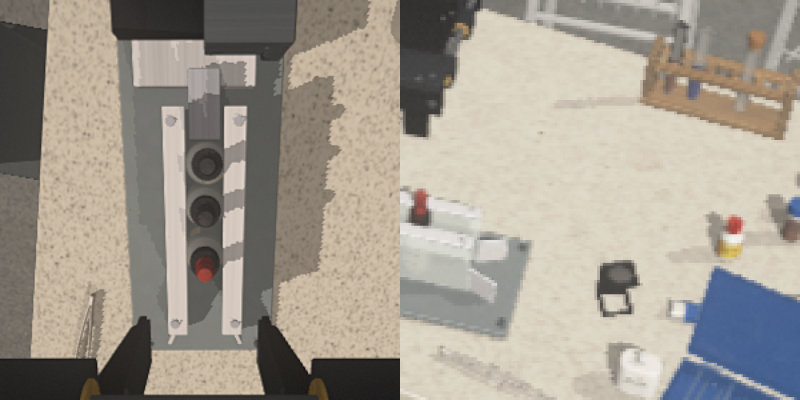

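```bash
python3 -m inch '[[0,0,0,3.4,-20,0,-1],[0,0,0,3.5,-20,-20,-1],[0,0,0,0,0,-25,-1],[0,0,0,0,0,-25,-1],[0,0,0,0,0,-20,-1],[0,0,0,0,0,-20,-1],[0,0,0,0,0,-10,-1],[0,0,0,0,0,0,-1]]'
python3 - <<'E'
from h import *
s=state(); print(tr(s["eef_pos"]),s["opening"],s["ft_force"])
E
```

```text
t: 52.4
eef_pos: [499.7, -145.0, 90.3]
tcp_rot: [3.139, 0.007, 0.167]
ft_force: [1.1, -0.3, -0.4]
opening: 0.005
[  -2.25697791 -117.82985318   90.34587387] 0.005267004927536454 [ 1.09317522 -0.28220491 -0.40676982]
```

```bash
python3 -m inch '[[0,0,0,2.3,0.2,0,-1],[0,0,0,0,0,-10,-1],[0,0,0,0,0,0,-1]]'
python3 -m inch '[[0,0,0,0,0,-10,-1],[0,0,0,0,0,-10,-1],[0,0,0,0,0,0,-1]]'
python3 - <<'E'
from h import *
s=state(); print(tr(s["eef_pos"]),s["opening"],s["ft_force"])
E
```

```text
t: 52.7
eef_pos: [502.8, -145.2, 81.8]
tcp_rot: [3.137, 0.004, 0.167]
ft_force: [-0.7, -0.0, 0.3]
opening: 0.004
t: 53.0
eef_pos: [502.3, -145.0, 60.9]
tcp_rot: [3.138, 0.005, 0.167]
ft_force: [0.3, -0.2, 0.1]
opening: 0.004
[   0.32003911 -118.35304847   60.86073798] 0.0036336383176144376 [ 0.26706769 -0.23427957  0.11714038]
```

Inserted cleanly; push.

```bash
python3 -m inch '[[0,0,0,-1,6,0,-1],[0,0,0,-0.8,5,0,-1],[0,0,0,-0.3,2,0,-1],[0,0,0,-0.3,2,0,-1],[0,0,0,0,0,0,-1]]'
python3 -m inch '[[0,0,0,-0.2,1.5,0,-1],[0,0,0,-0.2,1,0,-1],[0,0,0,0,0,0,-1]]'
python3 - <<'E'
from h import *
s=state(); print(tr(s["eef_pos"]),s["opening"],s["ft_force"])
E
```

```text
t: 53.5
eef_pos: [500.6, -130.0, 62.5]
tcp_rot: [3.137, 0.003, 0.168]
ft_force: [-0.4, -0.7, -0.2]
opening: 0.004
t: 53.8
eef_pos: [500.3, -127.9, 62.3]
tcp_rot: [3.136, 0.003, 0.167]
ft_force: [0.3, -1.5, -0.9]
opening: 0.001
[   1.20701567 -101.14975498   62.29227218] 0.0007591470917223999 [ 0.30742041 -1.54535806 -0.85552459]
```

```bash
python3 -m inch '[[0,0,0,-0.3,1.2,0,-1],[0,0,0,-0.2,1,0,-1],[0,0,0,0,0,0,-1]]'
python3 - <<'E'
from h import *
s=state(); print(tr(s["eef_pos"]),s["opening"],s["ft_force"])
E
```

```text
t: 54.1
eef_pos: [500.9, -127.0, 62.8]
tcp_rot: [3.134, 0.001, 0.168]
ft_force: [2.2, -11.4, 1.2]
opening: 0.006
[   2.04035447 -100.32546102   62.78112689] 0.006175149840389144 [  2.1602371  -11.39776649   1.22358394]
```

```bash
python3 -m inch '[[0,0,0,0.3,-4,0,-1],[0,0,0,-0.5,-4,5,-1],[0,0,0,0,0,25,-1],[0,0,0,0,0,30,-1],[0,0,0,0,10,40,-1],[0,0,0,-10,40,40,-1],[0,0,0,-10,40,40,-1],[0,0,0,0,0,0,-1]]'
python3 row.py
python3 - <<'E'
from h import *
c=cam("wrist"); t=tr(cloud(c))
m=(t[...,2]>33)&(t[...,2]<70)&(t[...,0]>-110)&(t[...,0]<-2)&(abs(t[...,1]-95)<20)
print("wedge",np.percentile(t[m],[1,50,99],0).round(1))
m=(t[...,2]>44)&(t[...,2]<54)&(abs(t[...,0])<10)&(t[...,1]<60)&(t[...,1]>-20); print("nose",np.percentile(t[m],3,0) if m.any() else 0)
for y in (-8,-41,-74):
    m=(t[...,2]>90)&(t[...,2]<120)&(abs(t[...,0])<12)&(abs(t[...,1]-y)<10); k=m&(t[...,2]>110)
    if k.any(): print(y,t[k].mean(0).round(1))
d=cam("scene"); w=cloud(d)
for r in regions_of("bottle_0_mid","scene"):
    p=w[r["pixels"]]; p=p[~np.isnan(p[:,0])]; print(round(r["score"],2),np.median(p,0).round(), tr(np.median(p,0)).round())
cv2.imwrite("pics/fin2.png",np.hstack([cv2.resize(c["color"][0:240,160:400,::-1],(400,400)),cv2.resize(d["color"][100:300,150:450,::-1],(400,400),interpolation=3)]))
E
```

```text
t: 54.9
eef_pos: [482.0, -51.4, 236.1]
tcp_rot: [3.135, -0.002, 0.17]
ft_force: [0.8, -0.4, 0.4]
opening: 0.004
[482.00263705 -51.39275169 236.13466763] [ 1.79634896e+02 -1.19338652e-01  9.72013585e+00]
-8 188 [[-4.3, -13.7, 88.2], [7.6, -3.2, 113.3]] top [  2.   -9.4 112. ]
-41 191 [[-4.3, -46.6, 88.5], [7.4, -36.3, 113.4]] top [  1.6 -42.  112. ]
-74 27 [[-4.9, -77.2, 86.8], [6.5, -71.0, 95.8]] top [ -0.4 -73.1  94.7]
wedge [[-62.8  79.9  35.5]
 [-33.3  94.5  57.8]
 [ -2.7 109.7  65.4]]
nose [-9.16073981  5.96806653 48.19692157]
-8 [  2.   -9.2 112.1]
-41 [  1.6 -42.1 112.1]
0.54 [ 493. -108.   88.] [ -3. -80.  88.]
```

View pics/fin2.png

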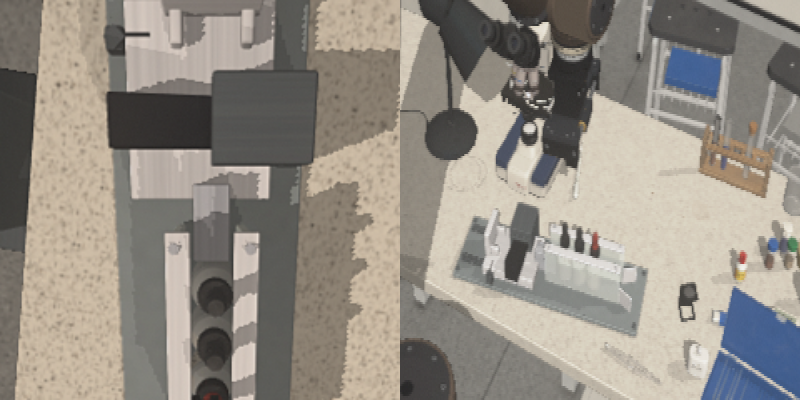

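```bash
python3 - <<'E'
from h import *
for n in("scene","side"):
    c=cam(n); t=tr(cloud(c))
    for y in (-8,-41,-74):
        m=(t[...,2]>88)&(t[...,2]<118)&(abs(t[...,0])<14)&(abs(t[...,1]-y)<14)
        if m.any(): print(n,y,m.sum(),t[m].mean(0).round(1),t[m].max(0).round(1))
    for r in regions_of("bottle_0_mid",n): print(n,r["score"],(np.array(r["box"])*[560,420,560,420]).round())
c=dict(np.load("wrist9.npz"))
u,v=proj(dict(np.load("w8.npz")),wo((-47,147,30))); print(u,v)
E
```

```text
scene -8 38 [  0.6  -9.4 102.5] [  8.   -2.2 117.3]
scene -41 38 [  0.4 -42.5 102.8] [  7.2 -35.4 117.8]
scene -74 37 [ -0.4 -77.7 101.9] [  8.  -70.1 117.5]
scene 0.61 [291. 214. 302. 230.]
scene 0.56 [366. 270. 382. 286.]
side -8 24 [  0.3  -3.9 101.2] [  6.7   1.8 115.2]
side -41 21 [ 1.000e-01 -3.780e+01  1.024e+02] [  4.7 -30.  111.2]
side -74 23 [ -1.  -72.8 103.2] [  4.4 -66.6 112.8]
side 0.66 [310. 170. 318. 183.]
241.44439811123294 188.04631347422045
```

```bash
python3 -c "
from h import *
print(ticket.job_done())"
```

```text
the job is handed in; nothing more can be done
None
```

The track is set up as asked and the job is handed in; my last checks put everything within the limits.

- **Slide:** I pushed it in small taps until the line was about 0.5 mm short of the pointer, measured close up. It was still at the pointer in the final picture, after the wedge was in and the bottles had been pushed.
- **Wedge:** I drove it in until it jammed, pushing with about 22 N. Its middle sits at about track x -12 mm (limit: above -20 mm), centred at y 95 mm and flat on the slide.
- **Bottles:** Three dropper bottles were visible, and they stand upright in the channel at track y of about -9, -42 and -78 mm. The stop face is at about 6 to 8 mm. The total gap comes out at about 2 mm, and all three are within 2 mm of the axis.

**Problems on the way**
- The first bottle slipped and tilted in the grip on its way to the mouth. I set it upright on the bench and gripped it again.
- The third bottle stood about 5 mm back after I released it. I closed it up with shut fingers pushed down through the slot.

**Doubtful points**
- The cameras disagree by a few millimetres along the track (scene -78 mm, side -73 mm for the third bottle). Both readings are inside the limits.
- I found no fourth bottle. The area behind the microscope was not checked closely.
- I did not measure the other bench items again at the end. I saw no sign that they had moved.

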